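Prop the toy bin's sprung catch and put the vase on its stand

ROBOT

A 7-joint arm with a two-finger parallel gripper is mounted at the origin on the work surface. World frame = base frame: x ahead of the robot, y to its left, z up, the work surface at z = 0. Lengths are in m, angles in rad, forces in N, time in s.
With the tool pointing down it reaches from about 0.35 to 0.9 m from the base axis. Payload 19.9 kg.
Tool frame: the origin (TCP) lies between the finger pads; the fingertips stand 17 mm ahead of it and the grasp point (between the pads) lies 2 mm behind it; x points along the fingers, z is the direction in which the jaws open and shut, and the axes are right-handed (so a half turn about x gives the same grasp; the last joint's range is limited). The gripper opens to 85 mm and grips with 20 to 120 N. Pads are 22 mm wide; open, the fingers measure 114 mm over their backs; the gripper's body (76 mm by 85 mm) begins 54 mm behind the grasp point. The pads swing forward as they close: fully open they stand 13 mm farther back than shut.
Start: joints at [-1.317, 0.417, -0.01, 1.614, 0.005, 1.111, -0.053], TCP at [0.182, 0.598, 0.248] pointing down, gripper open.
Joint ranges: [-2.81, 2.81], [-0.39, 2.02], [-1.27, 1.25], [0.06, 2.57], [-1.19, 4.33], [0.19, 2], [-2.82, 2.82]. Speed limits (rad/s): [1.89, 1.89, 2.39, 2.39, 3.01, 3.01, 3.01].

INTERFACE

Orientations are given as a unit quaternion [w, x, y, z].
In Python, from bench import state, snapshot, camera_model, job_done gives the robot as it stands. The module is installed in compiled form; this text tells all that it offers.
- The arm moves only by the tool send_rows, never from a script. Its argument "rows" is a list of rows, each an object with "offset": the shift along the tool's x, y, z scaled (see below), a list of three; "rot": the turn, a rotation vector about the tool's x, y, z scaled (see below), a list of three; "fingers": the opening, from -1 (shut) to 1 (fully open). A call has 1 to 5 rows; each row is the pose to reach, as a shift and turn from the pose measured when the call began, along the tool's axes at that moment, turning the shorter way round; what a row does not reach only later rows make up. The controller multiplies each number of a shift by 0.5 m and each number of a turn by 180 degrees. A row lasts 1/10 s, in which the tool goes at most 50 mm and 8.59 degrees, less where a joint would pass 70% of its speed; a pose out of reach is approached as far as the arm can. A call with a number of a shift or a turn outside -1 to 1 is refused whole. A call with a gripper value outside its range is refused whole. The fingers move at their own pace and stop on an object; "force" is the grip in N (left out, the last holds). Time passes only in rows, so rows that repeat a pose let the fingers close. It gives the time, the measured TCP pose, the force and the opening at its end, in the units of the state.
- state(): the state, without advancing time (a new reading comes with each control period).
- snapshot(name): name is "scene" or "top"; returns the picture (480x640x3 uint8, blue, green, red); there is no depth.
- camera_model(name): a dict with "fx", "fy", "cx", "cy" (pixels), "k1" (the pictures are not rectified: a ray, as slopes to the right and down, at radius r is drawn at 1 + k1 r^2 times it, then the intrinsics apply), "cam_to_world" (4x4, takes a point from camera to world coordinates). Camera axes: x right, y down, z forward; pixel columns grow to the right and rows downward; lengths in m; the calibration is good to about 2 mm. A picture is of the moment at which its call begins. camera_model takes no time and is no camera call.
- job_done(): hands the job in, once; it reports no verdict.
The state is a dict: "time": time; "joint_pos": joint angles; "dq": joint speeds; "joint_efforts": joint torques, N m; "tcp_pos": TCP position; "orientation": TCP orientation; "wrist_force": force on the tool from outside, world axes, zero at the start; "ft_torque": the same for the moment, N m; "width": finger opening in m.
Only numpy, scipy, OpenCV 4.12 (cv2) and the standard library are available. Lean on these libraries where they do the work, as an engineer would, in place of code of your own. Each camera call takes 0.05 s, during which the arm holds its last target.

TASK

The white vase is held in the toy bin's tilted drawer by an orange sprung catch, and you have only one hand: push the yellow wooden wedge in between the teal post and the catch's upright tab, narrow end first and lying flat on the block, until its full width holds the catch right back, and let go of it. Then draw the vase out along the slope of the drawer and set it gently down, upright, with its rounded base settled in the dished top of the beech stand. Leave the wedge holding the catch open, and do not drop the vase or disturb the other toys.

Things in the scene. Friction and masses are not known exactly. Their poses are not given: they have to be found in the camera images.
- wedge_center (a point): Centre (half-way up) of the loose yellow wooden wedge lying on the table: 120 long (x) x 26 wide (y) x 30 high (z), about 50 g. Its -y side is one flat face at y = -13 (2.5 mm lead-in at the nose). Its +y side is at y = +13 from the back end (x = -60) to x = +10, then slopes in to the nose. Grip across its width near the back end, e.g. at x = -42.
- wedge_nose (a point): Middle of the wedge's narrow nose, half-way up, on its centre line at x = +60 from wedge_center; same axes. The nose is 2.5 thick and lies at y = -10.5 to -8, next to the flat side. Pushed in nose first with the flat side against the post, the slope presses the catch's tab aside.
- catch_gap (a point): Point on the bin where the wedge enters: on the block's flat top (100 above the table), at the front end of the post's face. Axes of the bin: x from its front inwards (push direction), y along its front, z up. The post is at x 0 to 36, y -12 to 0, 30 high. Wedge flat along y = 0 with its centre at x 0 to 30 (19 is good), y = 13, holds the catch back.
- catch_tab (a point): Middle of the inner face of the catch's upright orange tab, on the catch and moving with it; bin axes. The face is 20 wide (x 5 to 25 of catch_gap), its top 28 above the block's top. Shut it stands 9 from the post's face (y = +9 of catch_gap), pushed back by the wedge's full width 26 from it.
- catch (a joint): Slide of the orange catch in m, along +y of the bin: 0 shut, its tongue over the vase's shoulder; about 0.017 with the wedge's full width between post and tab, and the vase is free (it needs 0.0145). A spring shuts it with 1.8 N when shut, 4.4 N at 0.017; it never stays open by itself. Pushing the wedge in takes some 5 to 15 N. Stop at 0.026.
- bin: Teal plastic toy bin, 250 wide, fixed; origin under it, x from its front inwards. Front left (+y): a block with flat top at z = 100, x -120 to 30, y 20 to 125, carrying post and catch, with a 30 wide slot across for the catch (x -66 to -36). Front right: the tilted drawer. Behind (x 30 to 130): an open box 110 high.
- vase_center (a point): Centre of the loose white ceramic vase, half-way along its axis; z runs from foot to mouth. 125 long, about 140 g. Foot 24 across, rounded base to 48 across at 22 up; body 48 up to 58; flat shoulder at 62; neck 23 across from 62 to 113; lip 29 at the mouth. It starts in the drawer, leaning 28 degrees to the bin's front (-x). Vase axis to post: 83 in y.
- vase_neck (a point): Point on the vase's axis in its neck, 100 above the foot, a good place to grip across the bin's y, tool along the vase's axis; same axes as vase_center. The catch's tongue (8 thick, 16 wide) lies over the shoulder, 64 to 72 above the foot, on the +y side: keep fingertips above it.
- vase_foot (a point): Centre of the flat underside of the vase's foot; same axes as vase_center.
- drawer_floor (a point): Centre of the inner floor of the bin's tilted drawer, bin axes. The drawer is an open pocket 51 x 51 inside, 56 deep, walls 4, its axis leaning 28 degrees towards -x: draw the vase at least 75 along that slope to be clear.
- stand_seat (a point): Centre of the flat floor (about 30 across) of the dish on top of the round beech stand, 35 above the table; the stand is fixed. The dish widens to 56 across at its rim, 15 higher; rim 66 across outside. The vase's foot rests on this floor; the sloping sides guide it to the middle.
- sofa: Bystander: beech toy sofa with blue cushions, 55 x 120 x 70, origin under its centre.
- piano: Bystander: black plastic toy piano, 70 x 120 x 85, origin under its centre.
- car: Bystander: red wooden toy car, 85 x 50 x 47, origin under its centre.
- drum: Bystander: blue toy drum, 63 across, 40 high, origin under its centre.
- tree: Bystander: green wooden toy tree, 48 across, 84 high, origin under its centre.
- bowl: Bystander: small blue bowl, 48 across, 22 high, origin under its centre.
There are look-alikes about, which are no part of the job. What is shaped like the part that bears stand_seat but purple is not meant.

How it is judged:
By the outcome, as a careful person would: the job done as asked, in the order asked, and still so for the second after the job is handed in, with the robot touching nothing.
It also fails if it takes over 64 s, if anything falls off the work surface, if the arm or the gripper's body presses on something with over 40 N, if the wrist force passes 120 N, or if a joint passes its speed limit or range.

## Working session

There is one attempt and no reset: what is moved stays moved. The work goes in short steps, Python scripts to look and compute and a tool call to move; the robot and the scene stay as the last step left them, time stands still between calls to the robot, and variables do not carry over. Pictures are saved under pics/ and viewed, and the job is handed in when it is done.

Besides the shell and the picture viewer there is one more tool, called after "Request:" in YAML: its name, and indented under it one key for each argument. send_rows: Moves the arm, as the interface text tells. Shifts and turns lie within -1 to 1; 1 stands for 0.5 m of shift or 180 degrees of turn. Its arguments: {"type":"object","properties":{"rows":{"type":"array"},"force":{"type":"number"}},"required":["rows"]}

```bash
mkdir -p pics; ls
python3 - <<'E'
from bench import *
import cv2,numpy as np
s=state();print({k:np.round(v,4).tolist() for k,v in s.items()})
for n in("scene","top"):
    cv2.imwrite(f"pics/{n}0.png",snapshot(n)); m=camera_model(n); print(n,{k:np.round(v,4).tolist() for k,v in m.items()})
E
```

```text
pics
{'time': 0.0, 'joint_pos': [-1.3175, 0.418, -0.0103, 1.6142, 0.0047, 1.1107, -0.053], 'dq': [-0.0002, 0.0002, -0.0001, -0.0008, -0.0001, -0.0004, -0.0], 'joint_efforts': [0.0006, -86.4433, 0.6792, -43.4889, 0.0191, 0.0076, -0.0], 'tcp_pos': [0.1815, 0.5977, 0.2477], 'orientation': [0.5677, -0.4214, 0.5683, 0.4209], 'wrist_force': [-0.1263, 0.2875, -0.4339], 'ft_torque': [0.054, -0.0144, 0.0099], 'width': 0.0858}
scene {'fx': 515.9923, 'fy': 515.9923, 'cx': 308.1345, 'cy': 242.1645, 'k1': 0.0314, 'cam_to_world': [[0.5949, 0.5337, -0.6011, 1.3044], [0.8037, -0.3824, 0.4559, -0.5956], [0.0135, -0.7543, -0.6564, 0.9636], [0.0, 0.0, 0.0, 1.0]]}
top {'fx': 464.4761, 'fy': 464.4761, 'cx': 320.4871, 'cy': 236.2475, 'k1': -0.0708, 'cam_to_world': [[-0.1106, -0.9697, 0.2179, 0.3279], [-0.9939, 0.1077, -0.0253, 0.0146], [0.0011, -0.2194, -0.9756, 1.1253], [0.0, 0.0, 0.0, 1.0]]}
```

View pics/scene0.png

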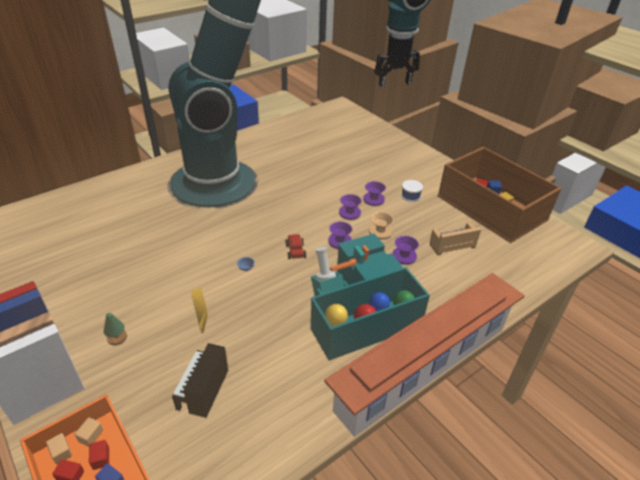

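View pics/top0.png

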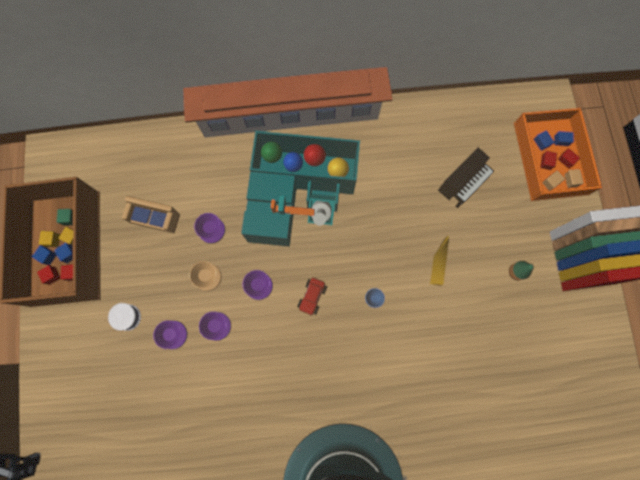

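```bash
cat > h.py <<'E'
import cv2,numpy as np
from bench import *
def cam(n):
    m=camera_model(n);K=np.array([[m['fx'],0,m['cx']],[0,m['fy'],m['cy']],[0,0,1.]]);return K,np.array([m['k1'],0,0,0.]),np.array(m['cam_to_world'])
def rays(n,px):
    K,d,T=cam(n);p=cv2.undistortPoints(np.array(px,float).reshape(-1,1,2),K,d).reshape(-1,2)
    v=np.c_[p,np.ones(len(p))]@T[:3,:3].T
    return T[:3,3],v
def onz(n,px,z):
    o,v=rays(n,px);z=np.broadcast_to(z,len(v));return o+v*((z-o[2])/v[:,2])[:,None]
def tri(pa,pb):
    o1,v1=rays('top',[pa]);o2,v2=rays('scene',[pb]);v1=v1[0]/np.linalg.norm(v1);v2=v2[0]/np.linalg.norm(v2)
    A=np.c_[v1,-v2];t=np.linalg.lstsq(A,o2-o1,rcond=None)[0];a=o1+t[0]*v1;b=o2+t[1]*v2
    return (a+b)/2,np.linalg.norm(a-b)
def proj(n,P):
    K,d,T=cam(n);W=np.linalg.inv(T);P=np.array(P,float).reshape(-1,3)
    r,_=cv2.Rodrigues(W[:3,:3]);return cv2.projectPoints(P,r,W[:3,3],K,d)[0].reshape(-1,2)
def crop(src,dst,x0,y0,x1,y1,s):
    im=cv2.imread(src)[y0:y1,x0:x1];im=cv2.resize(im,None,fx=s,fy=s,interpolation=cv2.INTER_CUBIC)
    for x in range((x0+9)//10*10,x1,10):
        cv2.line(im,((x-x0)*s,0),((x-x0)*s,4 if x%50 else 12),(0,0,255),1)
        if x%20==0: cv2.putText(im,str(x),((x-x0)*s,22),0,.35,(0,0,255),1)
    for y in range((y0+9)//10*10,y1,10):
        cv2.line(im,(0,(y-y0)*s),(4 if y%50 else 12,(y-y0)*s),(0,0,255),1)
        if y%20==0: cv2.putText(im,str(y),(12,(y-y0)*s+4),0,.35,(0,0,255),1)
    cv2.imwrite(dst,im)
E
python3 - <<'E'
from h import *
crop('pics/top0.png','pics/t1.png',180,120,380,270,4)
crop('pics/scene0.png','pics/s1.png',290,170,450,290,5)
E
```

```text
(no output)
```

View pics/t1.png

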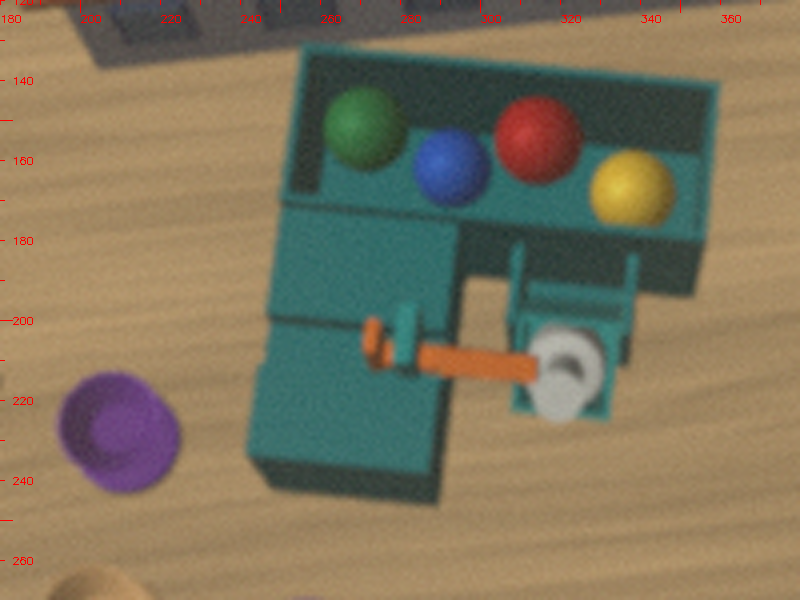

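View pics/s1.png

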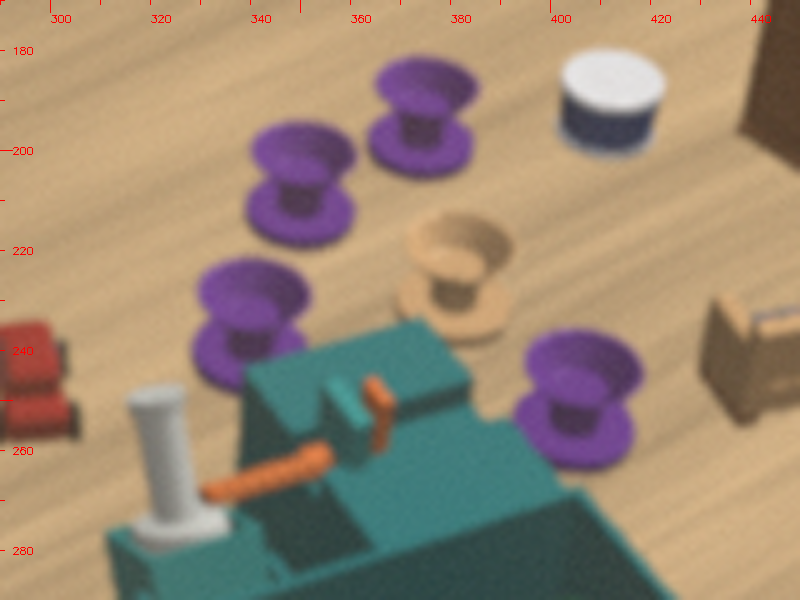

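Run:
```python
from h import *
from scipy.optimize import least_squares
im=cv2.imread('pics/top0.png');hsv=cv2.cvtColor(im,cv2.COLOR_BGR2HSV)
# precise corner extraction (intersections of edges) via cornerSubPix
g=cv2.cvtColor(im,cv2.COLOR_BGR2GRAY)
c=np.array([[242,234],[287.5,238],[250.5,171],[256,132],[359,141],[355,180]],np.float32)
cs=cv2.cornerSubPix(g,c.copy().reshape(-1,1,2),(3,3),(-1,-1),(3,30,.01)).reshape(-1,2);print(cs)
B=np.array([[-.12,.125],[-.12,.02],[.03,.125],[.13,.125],[.13,-.125],[.03,-.125]]);z=np.array([.1,.1,.11,.11,.11,.11])
for q in (c,cs):
    W=onz('top',q,z)
    def f(p):
        R=np.array([[np.cos(p[2]),-np.sin(p[2])],[np.sin(p[2]),np.cos(p[2])]]);return (B@R.T+p[:2]-W[:,:2]).ravel()
    r=least_squares(f,[.5,.0,0]);print(r.x,np.degrees(r.x[2]));print(np.round(r.fun.reshape(-1,2)*1e3,1))
# wedge
crop('pics/top0.png','pics/t2.png',400,220,500,300,8)
crop('pics/scene0.png','pics/s2.png',170,270,240,340,8)
```

```text
[[241.827   234.68655]
 [287.5     238.     ]
 [250.5     171.     ]
 [255.22986 132.74828]
 [359.07333 140.9043 ]
 [355.7468  181.88266]]
[ 0.67272508  0.01887469 -0.20540084] -11.768601031989808
[[-1.   1.3]
 [-1.7  0.3]
 [ 0.8  2.6]
 [ 2.1  2.5]
 [ 1.1 -2.6]
 [-1.4 -4.1]]
[ 0.67140828  0.01908369 -0.2064103 ] -11.82643908367945
[[-0.6  1. ]
 [-3.   0.6]
 [-0.4  2.8]
 [ 2.6  0.6]
 [-0.5 -2.3]
 [ 1.9 -2.7]]
```

View pics/t2.png

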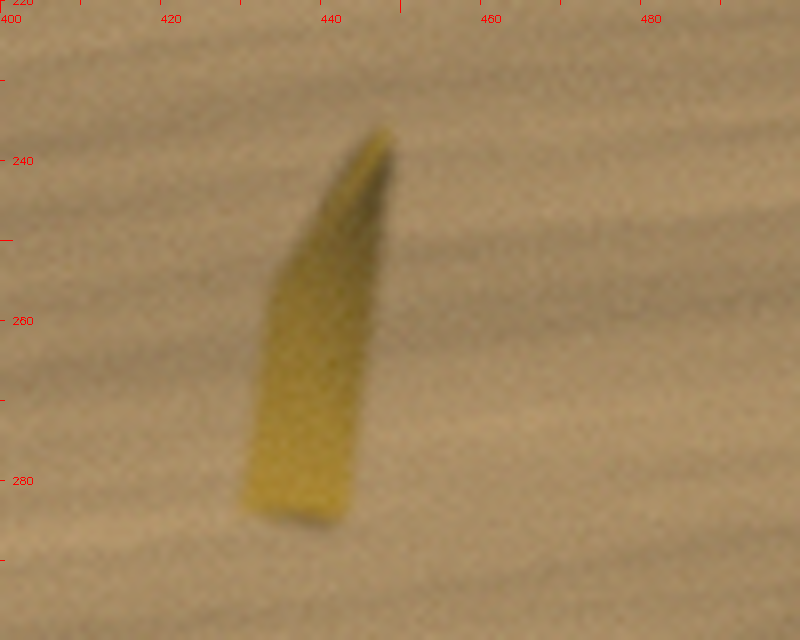

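View pics/s2.png

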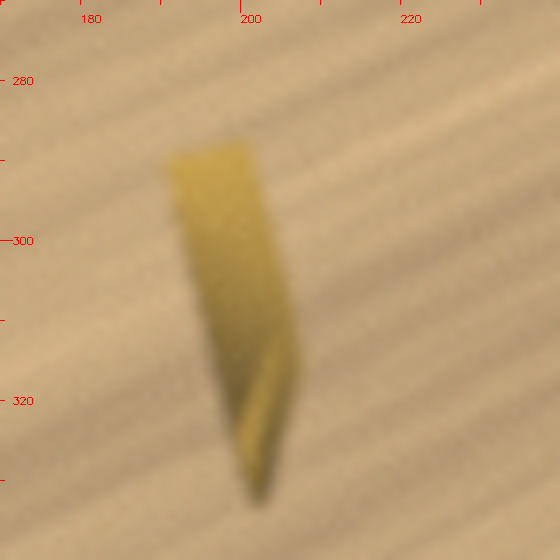

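Run:
```python
from h import *
crop('pics/top0.png','pics/t3.png',262,190,342,240,10)
crop('pics/scene0.png','pics/s3.png',310,230,390,290,10)
```

```text
(no output)
```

View pics/t3.png

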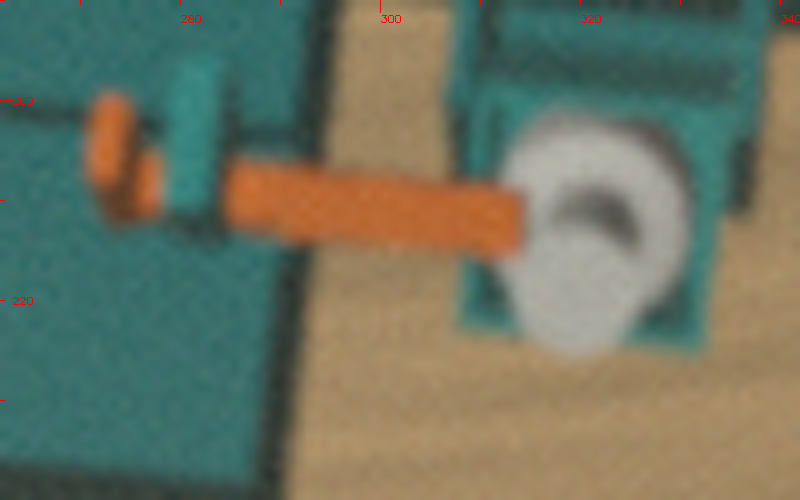

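View pics/s3.png

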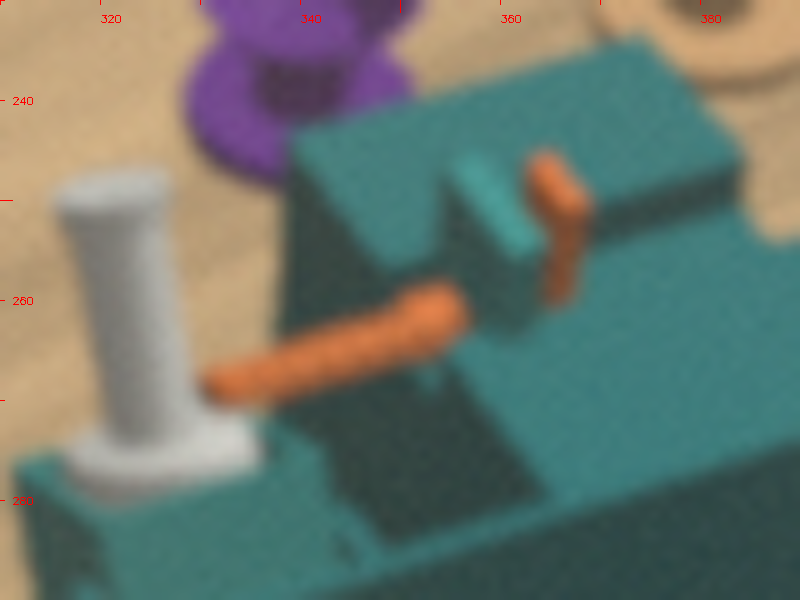

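Run:
```python
from h import *
crop('pics/scene0.png','pics/s4.png',305,235,435,355,6)
```

```text
(no output)
```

View pics/s4.png

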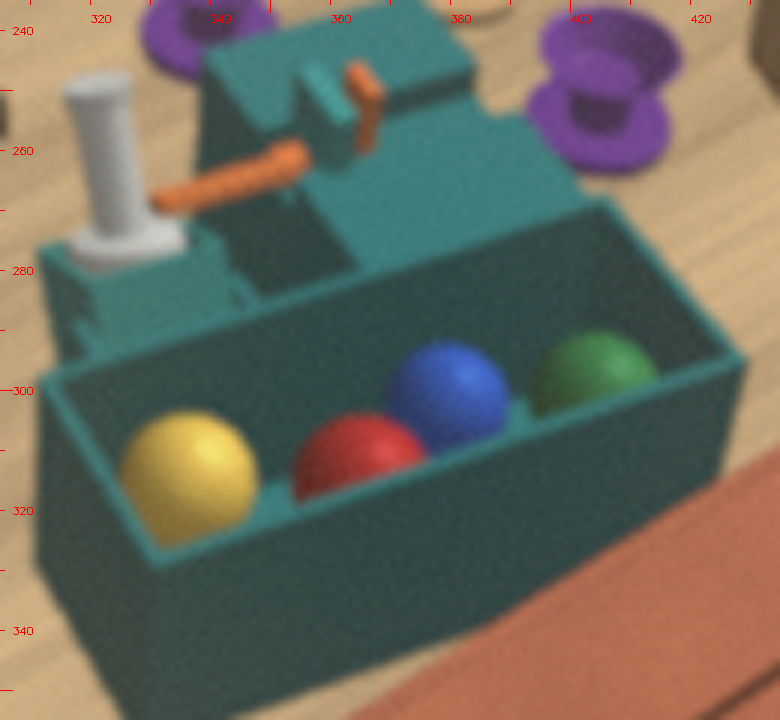

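```bash
cat > binfit.py <<'E'
from h import *
from scipy.optimize import least_squares
def src(P,x0,y0,s): return (np.array(P,float)+.5)/s-.5+[x0,y0]
bx=np.array([[30,125,110],[130,125,110],[130,-125,110],[30,-125,110]])/1e3
bl=np.array([[-120,125,100],[-120,20,100]])/1e3
po=np.array([[36,0,30],[36,-12,30],[0,-12,30],[0,0,30]])/1e3
tp=np.r_[src([[280,204],[303,44],[719,82],[703,242],[247,455],[430,473]],180,120,4),src([[175,60],[222,65],[212,210],[168,205]],262,190,10)]
sp=np.r_[src([[608,198],[747,358],[157,566],[40,378]],305,235,6),src([[415,320],[245,368]],290,170,5),src([[545,238],[510,254],[452,170],[488,152]],310,230,10)]
def pts(p):
    R=np.array([[np.cos(p[2]),-np.sin(p[2]),0],[np.sin(p[2]),np.cos(p[2]),0],[0,0,1]]);g=np.array([p[3],p[4],.1])
    return np.r_[bx,bl,po+g]@R.T+[p[0],p[1],0]
def f(p,w=(1,1)): 
    X=pts(p);return np.r_[w[0]*(proj('top',X)-tp).ravel(),w[1]*(proj('scene',X)-sp).ravel()]
if __name__=='__main__':
  for w in((1,1),(1,0),(0,1)):
    r=least_squares(f,[.67,.02,-.2,-.066,.09],args=(w,),loss='soft_l1');print(np.round(r.x,4),np.degrees(r.x[2]))
    print(np.round(f(r.x).reshape(2,-1,2),1).tolist())
    c,s=np.cos(r.x[2]),np.sin(r.x[2]);print('gap',r.x[0]+c*r.x[3]-s*r.x[4],r.x[1]+s*r.x[3]+c*r.x[4])
E
python3 binfit.py
```

```text
[ 0.6744  0.0189 -0.2091 -0.066   0.046 ] -11.981195153600225
[[[-0.3, -0.7], [-0.3, -0.1], [0.7, -0.1], [1.4, -0.2], [-0.1, 0.2], [0.0, 0.1], [0.3, -0.6], [0.9, -0.6], [0.0, 0.3], [-0.9, 0.3]], [[-0.3, -1.3], [0.7, -0.0], [0.1, 0.3], [-0.3, -0.4], [1.2, -1.0], [-0.7, 0.0], [1.2, 0.2], [0.3, -0.0], [-1.0, -0.7], [-0.3, -0.2]]]
gap 0.6194003704067975 0.07759049672946775
[ 0.6742  0.0193 -0.2078 -0.0659  0.0458] -11.905247087537932
[[[-0.5, -0.5], [-0.6, 0.0], [0.5, -0.1], [1.2, -0.2], [-0.2, 0.4], [-0.1, 0.3], [0.2, -0.4], [0.8, -0.5], [-0.1, 0.4], [-1.0, 0.4]], [[-0.3, -1.5], [0.7, -0.2], [0.3, 0.2], [-0.1, -0.5], [1.2, -1.1], [-0.7, -0.1], [1.2, 0.1], [0.3, -0.1], [-1.0, -0.8], [-0.3, -0.3]]]
gap 0.6191604377165789 0.0777718646564053
[ 0.675   0.0183 -0.2108 -0.0662  0.046 ] -12.075582190741072
[[[0.0, -1.0], [0.0, -0.5], [1.0, -0.3], [1.6, -0.4], [0.1, -0.2], [0.2, -0.2], [0.5, -0.8], [1.1, -0.8], [0.2, 0.1], [-0.8, 0.1]], [[-0.3, -1.0], [0.6, 0.4], [-0.1, 0.6], [-0.4, -0.1], [1.3, -0.7], [-0.6, 0.2], [1.2, 0.4], [0.3, 0.1], [-1.1, -0.6], [-0.3, -0.1]]]
gap 0.6198998782349914 0.07714263930483883
```

Run:
```python
from binfit import *
yaw=-.2091;c,s=np.cos(yaw),np.sin(yaw);R=np.array([[c,-s,0],[s,c,0],[0,0,1]]);o=np.array([.6744,.0189,0])
p,e=tri(src([577,293],262,190,10),src([113,190],310,230,10));print('lip',p,e,'bin',R.T@(p-o))
foot=p-.125*R@[-np.sin(np.radians(28)),0,np.cos(np.radians(28))];print('foot',foot,R.T@(foot-o))
crop('pics/top0.png','pics/t5.png',180,250,240,300,12)
crop('pics/scene0.png','pics/s5.png',360,205,400,245,14)
# wedge mask
for n in('top','scene'):
    im=cv2.imread(f'pics/{n}0.png');h=cv2.cvtColor(cv2.GaussianBlur(im,(3,3),0),cv2.COLOR_BGR2HSV)
    m=cv2.inRange(h,(18,130,50),(35,255,255));k,l,st,ce=cv2.connectedComponentsWithStats(m)
    for i in range(1,k):
        if st[i,4]>80:print(n,st[i],ce[i])
```

```text
lip [ 0.58696087 -0.0126817   0.14014422] 0.00028937957743892814 bin [-0.07897883 -0.04904437  0.14014422]
foot [ 0.64436656 -0.02486329  0.02977577] [-0.02029489 -0.04904437  0.02977577]
top [328 158  20  18 278] [337.40647482 166.90647482]
top [ 38 226  36  21 487] [ 55.78028747 237.02669405]
top [430 236  19  50 535] [439.23551402 264.12897196]
top [559 254  81  27 912] [600.08881579 266.13925439]
scene [500 191  14  10  87] [506.7816092  195.47126437]
scene [191 288  16  42 349] [199.53581662 305.80229226]
scene [326 304  21  21 317] [336.22082019 313.63722397]
```

View pics/t5.png

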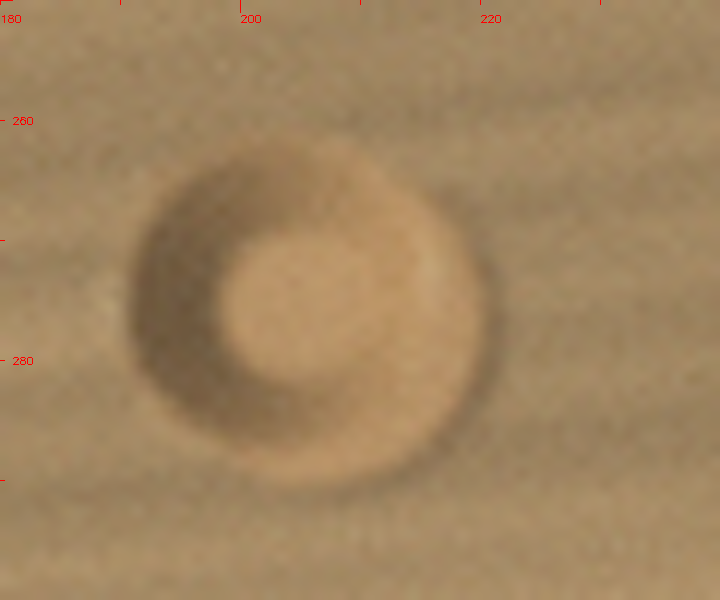

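View pics/s5.png

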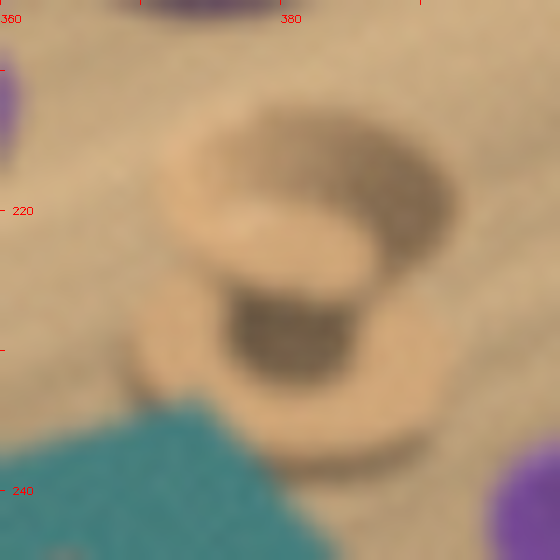

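```bash
cat > wedgefit.py <<'E'
from binfit import *
def wpts(p,q):
    c,s=np.cos(p[2]),np.sin(p[2]);R=np.array([[c,-s,0],[s,c,0],[0,0,1]]);return (np.array(q)/1e3)@R.T+[p[0],p[1],0]
if __name__=='__main__':
    print('stand floor top',onz('top',[src([300,306],180,250,12)],.035),'rim top',onz('top',[src([306,310],180,250,12)],.05),'rim scene',onz('scene',[src([308,202],360,205,14)],.05))
    # flat side top edge, z=30, top view; and back edge
    P=src([[345,515],[370,340],[395,150],[245,500],[388,125]],400,220,8)
    W=onz('top',P,.03);print(W); d=W[2]-W[0];print('yaw',np.degrees(np.arctan2(d[1],d[0])))
    S=src([[165,155],[248,142],[300,360],[235,420],[250,505],[262,505]],170,270,8)
    W=onz('scene',S,.03);print(W);d=W[3]-W[0];print(np.degrees(np.arctan2(d[1],d[0])))
    W=onz('scene',S,.0);print(W)
E
python3 wedgefit.py
```

```text
stand floor top [[0.50797386 0.27018748 0.035     ]] rim top [[0.50458414 0.26554507 0.05      ]] rim scene [[0.50876219 0.26895548 0.05      ]]
[[ 0.42497297 -0.28957091  0.03      ]
 [ 0.47613216 -0.30580906  0.03      ]
 [ 0.53293487 -0.3232817   0.03      ]
 [ 0.4328124  -0.2605147   0.03      ]
 [ 0.54085527 -0.32247514  0.03      ]]
yaw -17.340823783026377
[[ 0.42113452 -0.2903843   0.03      ]
 [ 0.4311236  -0.26704233  0.03      ]
 [ 0.51982012 -0.29626726  0.03      ]
 [ 0.52914469 -0.32234203  0.03      ]
 [ 0.55974972 -0.33345722  0.03      ]
 [ 0.56175224 -0.33070572  0.03      ]]
-16.48227759089304
[[ 3.92751736e-01 -2.80575680e-01  0.00000000e+00]
 [ 4.03061814e-01 -2.56483623e-01  0.00000000e+00]
 [ 4.94608579e-01 -2.86647691e-01  0.00000000e+00]
 [ 5.04232793e-01 -3.13560369e-01  0.00000000e+00]
 [ 5.35821309e-01 -3.25032742e-01  0.00000000e+00]
 [ 5.37888183e-01 -3.22192819e-01 -1.11022302e-16]]
```

```bash
cat > mv.py <<'E'
from h import *
from scipy.spatial.transform import Rotation as Ro
def cur():
    s=state();q=s['orientation'];return s,Ro.from_quat(np.roll(q,-1))
def rot(x,z):
    x=np.array(x,float);x/=np.linalg.norm(x);z=np.array(z,float);z-=x*(x@z);z/=np.linalg.norm(z);return Ro.from_matrix(np.c_[x,np.cross(z,x),z])
def plan(P,Rt):
    s,R=cur();d=R.inv().apply(np.array(P)-s['tcp_pos'])/.5;r=(R.inv()*Rt).as_rotvec()/np.pi
    print('t',round(s['time'],2),'tcp',np.round(s['tcp_pos'],4),'F',np.round(s['wrist_force'],1),'w',round(s['width'],4),'q',np.round(s['joint_pos'],2))
    print('offset',np.round(d,4).tolist(),'rot',np.round(r,4).tolist(),'rows',max(np.linalg.norm(d)*.5/.05,np.degrees(np.linalg.norm(r)*np.pi)/8.59))
def yz(a): a=np.radians(a);return np.array([-np.sin(a),np.cos(a),0])
def yx(a): a=np.radians(a);return np.array([np.cos(a),np.sin(a),0])
DN=[0,0,-1]
E
python3 - <<'E'
from mv import *
s,R=cur();print(R.as_matrix().round(3))
for sg in(1,-1): plan([.444,-.2829,.20],rot(DN,sg*yz(-17.2)))
E
```

```text
[[-0.    -0.957  0.291]
 [-0.001  0.291  0.957]
 [-1.    -0.    -0.001]]
t 0.1 tcp [0.1815 0.5978 0.2477] F [-0.3  0.3 -1. ] w 0.0853 q [-1.32  0.42 -0.01  1.61  0.    1.11 -0.05]
offset [0.0972, -1.0141, -1.5327] rot [0.0017, -0.0003, 0.0] rows 18.403759899362058
t 0.1 tcp [0.1815 0.5978 0.2477] F [-0.3  0.3 -1. ] w 0.0853 q [-1.32  0.42 -0.01  1.61  0.    1.11 -0.05]
offset [0.0972, -1.0141, -1.5327] rot [-0.9983, -0.0, -0.0005] rows 20.918633818235026
```

Request:
send_rows:
  rows:
    - {"offset": [0,-0.8,-0.7],"rot": [0,0,0],"fingers": 1}
    - {"offset": [0,-0.8,-0.7],"rot": [0,0,0],"fingers": 1}
    - {"offset": [0,-0.8,-0.7],"rot": [0,0,0],"fingers": 1}
    - {"offset": [0,-0.8,-0.7],"rot": [0,0,0],"fingers": 1}
    - {"offset": [0,-0.8,-0.7],"rot": [0,0,0],"fingers": 1}

```text
time: 0.6
tcp_pos: [0.3143, 0.3838, 0.2481]
orientation: [0.568, -0.421, 0.568, 0.421]
wrist_force: [0.9, 0.9, -1.1]
width: 0.0853
```

```bash
python3 -c "
from mv import *
plan([.45,.15,.25],rot(DN,yz(-17.2)));plan([.444,-.2829,.10],rot(DN,yz(-17.2)))"
```

```text
t 0.6 tcp [0.3143 0.3838 0.2481] F [ 0.9  0.9 -1.1] w 0.0853 q [-1.03  0.19  0.09  1.93 -0.02  1.03  0.35]
offset [-0.0034, -0.3955, -0.3686] rot [0.0017, -0.0004, -0.0] rows 5.406823447449385
t 0.6 tcp [0.3143 0.3838 0.2481] F [ 0.9  0.9 -1.1] w 0.0853 q [-1.03  0.19  0.09  1.93 -0.02  1.03  0.35]
offset [0.2976, -0.6356, -1.2002] rot [0.0017, -0.0004, -0.0] rows 13.903397045506019
```

Request:
send_rows:
  rows:
    - {"offset": [0,-0.42,-0.4],"rot": [0,0,0],"fingers": 1}
    - {"offset": [0,-0.42,-0.4],"rot": [0,0,0],"fingers": 1}
    - {"offset": [0,-0.42,-0.4],"rot": [0,0,0],"fingers": 1}
    - {"offset": [0,-0.42,-0.4],"rot": [0,0,0],"fingers": 1}
    - {"offset": [0,-0.45,-0.6],"rot": [0,0,0],"fingers": 1}

```text
time: 1.1
tcp_pos: [0.4216, 0.1604, 0.2483]
orientation: [0.568, -0.421, 0.568, 0.421]
wrist_force: [1.3, -0.5, 0.2]
width: 0.0857
```

```bash
python3 -c "
from mv import *
plan([.444,-.2829,.10],rot(DN,yz(-17.2)))"
```

```text
t 1.1 tcp [0.4216 0.1604 0.2483] F [ 1.3 -0.5  0.2] w 0.0857 q [-0.7   0.1   0.29  2.03 -0.03  1.01  0.88]
offset [0.2977, -0.3006, -0.835] rot [0.0016, -0.0004, 0.0002] rows 9.360439811611153
```

Request:
send_rows:
  rows:
    - {"offset": [0,-0.3,-0.835],"rot": [0,0,0],"fingers": 1}
    - {"offset": [0,-0.3,-0.835],"rot": [0,0,0],"fingers": 1}
    - {"offset": [0,-0.3,-0.835],"rot": [0,0,0],"fingers": 1}
    - {"offset": [0,-0.3,-0.835],"rot": [0,0,0],"fingers": 1}
    - {"offset": [0,-0.3,-0.835],"rot": [0,0,0],"fingers": 1}

```text
time: 1.6
tcp_pos: [0.433, -0.0893, 0.2488]
orientation: [0.568, -0.422, 0.568, 0.421]
wrist_force: [0.5, 0.4, -0.6]
width: 0.0856
```

```bash
python3 -c "
from mv import *
plan([.444,-.2829,.10],rot(DN,yz(-17.2)))"
```

```text
t 1.6 tcp [ 0.433  -0.0893  0.2488] F [ 0.5  0.4 -0.6] w 0.0856 q [-0.38  0.09  0.54  2.06 -0.05  1.01  1.47]
offset [0.2979, -0.1334, -0.3638] rot [0.0017, -0.0002, 0.0003] rows 4.887829462567526
```

Request:
send_rows:
  rows:
    - {"offset": [0.2979,-0.1334,-0.3638],"rot": [0,0,0],"fingers": 0.2}
    - {"offset": [0.2979,-0.1334,-0.3638],"rot": [0,0,0],"fingers": 0.2}
    - {"offset": [0.2979,-0.1334,-0.3638],"rot": [0,0,0],"fingers": 0.2}
    - {"offset": [0.2979,-0.1334,-0.3638],"rot": [0,0,0],"fingers": 0.2}
    - {"offset": [0.2979,-0.1334,-0.3638],"rot": [0,0,0],"fingers": 0.2}

```text
time: 2.1
tcp_pos: [0.4435, -0.2845, 0.0982]
orientation: [0.568, -0.421, 0.568, 0.421]
wrist_force: [1.4, -0.2, 1.1]
width: 0.0514
```

```bash
python3 -c "
from mv import *
cv2.imwrite('pics/t6f.png',snapshot('top'));crop('pics/t6f.png','pics/t6.png',390,210,490,310,6)
cv2.imwrite('pics/s6f.png',snapshot('scene'));crop('pics/s6f.png','pics/s6.png',150,250,250,350,6)
plan([.444,-.2829,.0205],rot(DN,yz(-17.2)))"
```

```text
t 2.2 tcp [ 0.4412 -0.287   0.0965] F [-0.   1.   0.4] w 0.0512 q [ 0.08  0.51  0.55  1.99 -0.37  0.75  2.12]
offset [0.152, -0.0036, 0.0099] rot [-0.0001, -0.0009, -0.0013] rows 1.5235827628222383
```

View pics/t6.png

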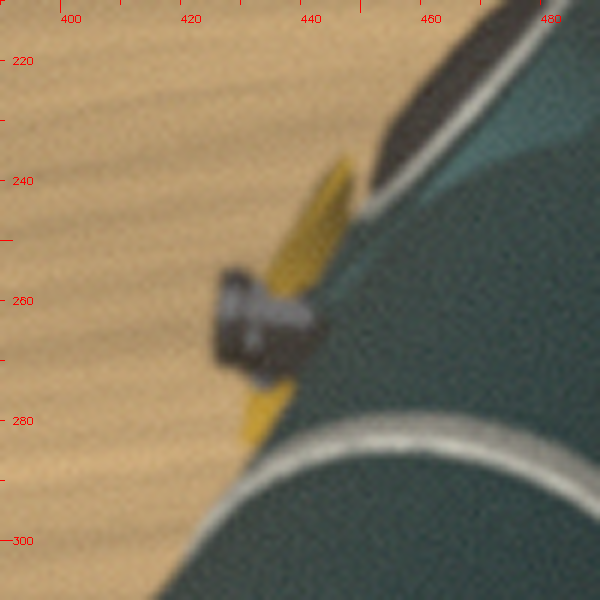

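View pics/s6.png

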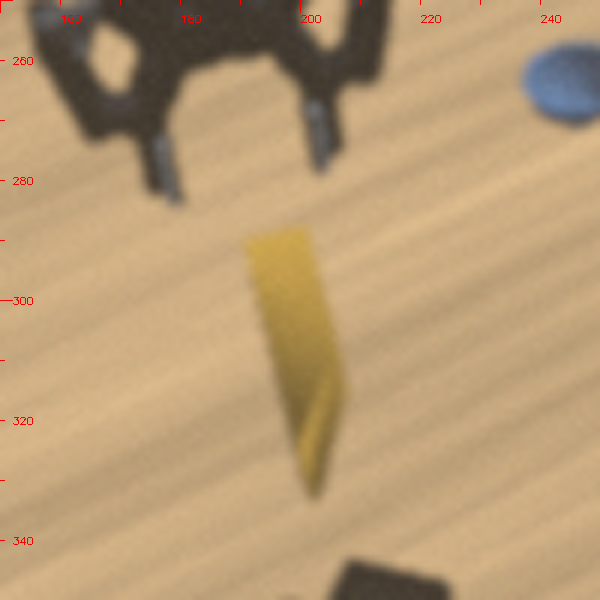

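Request:
send_rows:
  rows:
    - {"offset": [0.1,-0.0036,0.01],"rot": [0,-0.0009,-0.0013],"fingers": 0.2}
    - {"offset": [0.152,-0.0036,0.01],"rot": [0,-0.0009,-0.0013],"fingers": 0.2}
    - {"offset": [0.152,-0.0036,0.01],"rot": [0,-0.0009,-0.0013],"fingers": 0.2}
    - {"offset": [0.152,-0.0036,0.01],"rot": [0,-0.0009,-0.0013],"fingers": 0.2}

```text
time: 2.6
tcp_pos: [0.4441, -0.2829, 0.0212]
orientation: [0.569, -0.419, 0.569, 0.42]
wrist_force: [-0.7, -0.6, -0.2]
width: 0.0514
```

```bash
python3 -c "
from mv import *
plan([.444,-.2829,.0205],rot(DN,yz(-17.2)))
cv2.imwrite('pics/s7f.png',snapshot('scene'));crop('pics/s7f.png','pics/s7.png',150,250,250,350,6)"
```

```text
t 2.6 tcp [ 0.4441 -0.2829  0.0212] F [-0.7 -0.6 -0.2] w 0.0514 q [ 0.14  0.63  0.46  2.01 -0.47  0.6   2.19]
offset [0.0014, 0.0001, -0.0] rot [-0.0001, -0.0, -0.0002] rows 0.014036192949099177
```

View pics/s7.png

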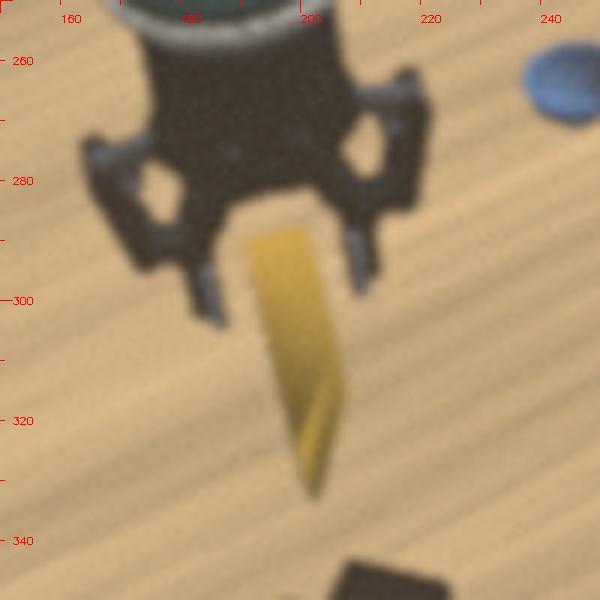

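Fingers at (185,300) and (209,293) straddle the wedge's back end, centred. Closing gently.

Request:
send_rows:
  rows:
    - {"offset": [0,0,0],"rot": [0,0,0],"fingers": -0.4}
    - {"offset": [0,0,0],"rot": [0,0,0],"fingers": -0.5}
    - {"offset": [0,0,0],"rot": [0,0,0],"fingers": -0.6}
    - {"offset": [0,0,0],"rot": [0,0,0],"fingers": -1}
    - {"offset": [0,0,0],"rot": [0,0,0],"fingers": -1}
  force: 60

```text
time: 3.15
tcp_pos: [0.4457, -0.2835, 0.0237]
orientation: [0.57, -0.421, 0.568, 0.418]
wrist_force: [-3.0, 3.6, 18.0]
width: 0.0247
```

```bash
python3 -c "
from mv import *
plan([.444,-.2829,.20],rot(DN,yz(-17.2)))
cv2.imwrite('pics/s8f.png',snapshot('scene'));crop('pics/s8f.png','pics/s8.png',150,250,250,350,6)"
```

```text
t 3.15 tcp [ 0.4457 -0.2835  0.0237] F [-3.   3.6 18. ] w 0.0247 q [ 0.14  0.63  0.46  2.01 -0.47  0.61  2.19]
offset [-0.3525, 0.0022, 0.0] rot [0.0, -0.0001, 0.0013] rows 3.525283147630526
```

View pics/s8.png

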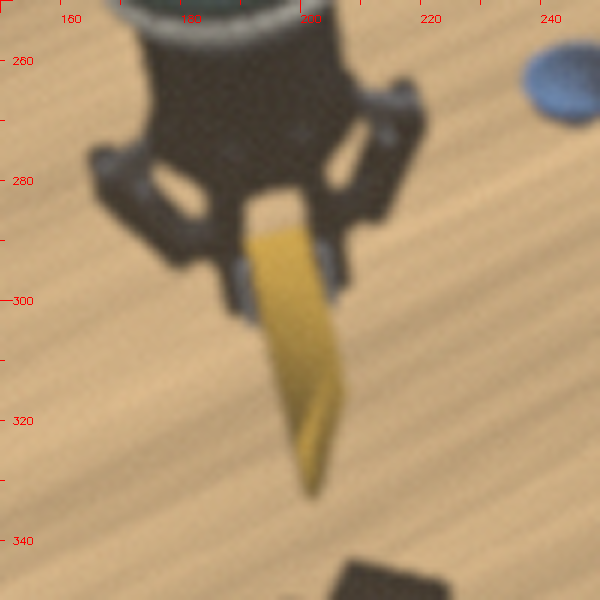

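Request:
send_rows:
  rows:
    - {"offset": [-0.02,0,0],"rot": [0,0,0],"fingers": -1}
    - {"offset": [-0.1,0,0],"rot": [0,0,0],"fingers": -1}
    - {"offset": [-0.2,0,0],"rot": [0,0,0],"fingers": -1}
    - {"offset": [-0.3,0,0],"rot": [0,0,0],"fingers": -1}
    - {"offset": [-0.4,0,0],"rot": [0,0,0],"fingers": -1}

```text
time: 3.7
tcp_pos: [0.4444, -0.2831, 0.2267]
orientation: [0.57, -0.421, 0.568, 0.418]
wrist_force: [0.5, 0.0, -0.7]
width: 0.0247
```

```bash
python3 -c "
from mv import *
plan([.444,-.2829,.20],rot(DN,yz(-17.2)))
cv2.imwrite('pics/s9f.png',snapshot('scene'));crop('pics/s9f.png','pics/s9.png',140,190,240,290,6)
cv2.imwrite('pics/t9f.png',snapshot('top'));crop('pics/t9f.png','pics/t9.png',390,200,490,300,6)"
```

```text
t 3.7 tcp [ 0.4444 -0.2831  0.2267] F [ 0.5  0.  -0.7] w 0.0247 q [-0.04  0.31  0.66  1.9  -0.23  1.    1.99]
offset [0.0535, 0.0011, 0.0002] rot [-0.0001, -0.0, 0.0015] rows 0.53504913913813
```

View pics/s9.png

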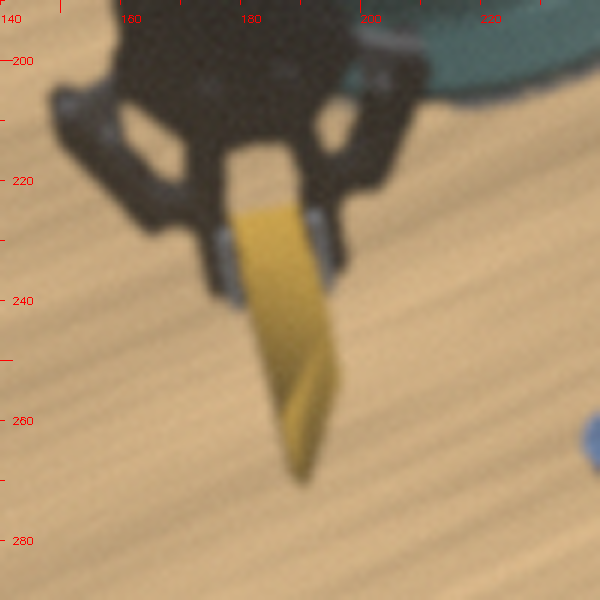

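View pics/t9.png

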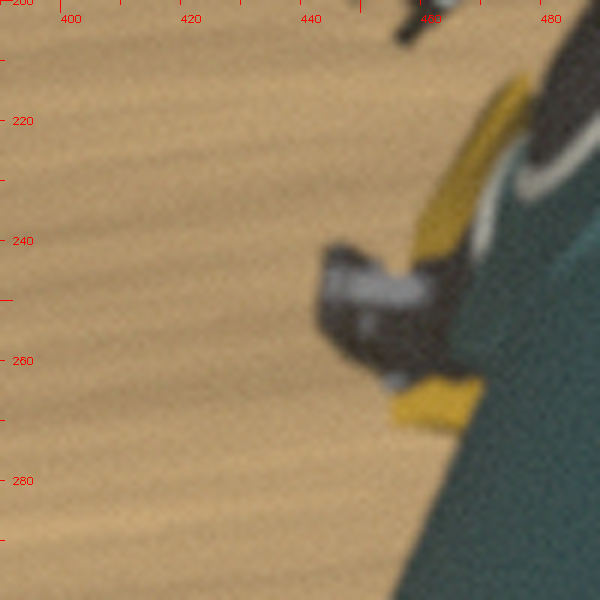

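Run:
```python
from binfit import *
from mv import yx,yz,cur
tcp=np.array([.4444,-.2831,.2267])
a=np.radians(-17.2)
s,R=cur();M=R.as_matrix();print(M.round(4)); zz=M[:,2]
print('jaw yaw',np.degrees(np.arctan2(-zz[0],zz[1])))
u=-M[:,1]*1; print(u)
for nm,n,P,z in(('nosetop','top',src([522,75],390,200,6),.233),('nosebot','scene',src([303,487],140,190,6),.203),('backL top','top',src([395,405],390,200,6),.233),('back flat','scene',src([230,218],140,190,6),.233),('back left','scene',src([297,203],140,190,6),.233)):
    p=onz(n,[P],z)[0]; d=p-tcp; print(nm,p.round(4),'along',d@yx(-17.2),'lat',d@yz(-17.2))
```

```text
[[ 1.300e-02 -9.551e-01  2.961e-01]
 [-4.300e-03  2.961e-01  9.552e-01]
 [-9.999e-01 -1.370e-02 -3.000e-04]]
jaw yaw -17.222867079187765
[ 0.95507178 -0.29605795  0.01369629]
nosetop [ 0.542  -0.3259  0.233 ] along 0.10587471964300477 lat -0.012013522067584907
nosebot [ 0.5371 -0.3232  0.203 ] along 0.10037474404884984 lat -0.010863076449854648
backL top [ 0.4367 -0.2636  0.233 ] along -0.01311387122277097 lat 0.0163488823707474
back flat [ 0.4227 -0.2907  0.233 ] along -0.018469808795418385 lat -0.013664824380336124
back left [ 0.429  -0.2667  0.233 ] along -0.01955418256072267 lat 0.011162424056503695
```

```bash
cat > gap.py <<'E'
from mv import *
G=np.array([.6194,.0776,.1]);YAW=-12.0
def gp(x,y,z): return G+x*yx(YAW)+y*yz(YAW)+[0,0,z]
# orientation of held wedge: tool R with wedge flat, at jaw yaw -17.22
Rg=rot([.0130,-.0043,-.9999],[.2961,.9552,-.0003])
Rw=Ro.from_rotvec([0,0,np.radians(17.22+YAW)])*Rg
E
python3 -c "
from gap import *
P=gp(-.122,.014,.1267);print(P);plan(P,Rw)"
```

```text
[0.50297676 0.11665929 0.2267    ]
t 3.8 tcp [ 0.4467 -0.2847  0.2306] F [ 1.1 -0.4 -1.9] w 0.0249 q [-0.04  0.31  0.66  1.9  -0.23  1.    1.99]
offset [0.0058, 0.1304, 0.8001] rot [-0.029, -0.0004, -0.0] rows 8.106846755226247
```

Request:
send_rows:
  rows:
    - {"offset": [0.0,0.13,0.8],"rot": [-0.029,0,0],"fingers": -1}
    - {"offset": [0.0,0.13,0.8],"rot": [-0.029,0,0],"fingers": -1}
    - {"offset": [0.0,0.13,0.8],"rot": [-0.029,0,0],"fingers": -1}
    - {"offset": [0.0,0.13,0.8],"rot": [-0.029,0,0],"fingers": -1}
    - {"offset": [0.0,0.13,0.8],"rot": [-0.029,0,0],"fingers": -1}

```text
time: 4.3
tcp_pos: [0.4807, -0.0339, 0.2283]
orientation: [0.553, -0.449, 0.546, 0.441]
wrist_force: [0.8, -0.0, -1.2]
width: 0.0248
```

```bash
python3 -c "
from gap import *
P=gp(-.122,.014,.07);print(P);plan(P,Rw)"
```

```text
[0.50297676 0.11665929 0.17      ]
t 4.3 tcp [ 0.4807 -0.0339  0.2283] F [ 0.8 -0.  -1.2] w 0.0248 q [-0.46  0.19  0.52  2.01 -0.11  0.96  1.48]
offset [0.1161, 0.0208, 0.3038] rot [-0.0001, -0.0001, 0.0003] rows 3.259069171812308
```

Request:
send_rows:
  rows:
    - {"offset": [0.0,0.0208,0.3038],"rot": [0,0,0],"fingers": -1}
    - {"offset": [0.0,0.0208,0.3038],"rot": [0,0,0],"fingers": -1}
    - {"offset": [0.03,0.0208,0.3038],"rot": [0,0,0],"fingers": -1}
    - {"offset": [0.1161,0.0208,0.3038],"rot": [0,0,0],"fingers": -1}
    - {"offset": [0.1161,0.0208,0.3038],"rot": [0,0,0],"fingers": -1}

```text
time: 4.8
tcp_pos: [0.5005, 0.1177, 0.1667]
orientation: [0.55, -0.449, 0.548, 0.442]
wrist_force: [-1.1, -1.1, 0.7]
width: 0.0245
```

```bash
python3 -c "
from gap import *
cv2.imwrite('pics/s10f.png',snapshot('scene'));crop('pics/s10f.png','pics/s10.png',290,190,400,290,7)
cv2.imwrite('pics/t10f.png',snapshot('top'));crop('pics/t10f.png','pics/t10.png',230,170,330,260,7)
P=gp(-.122,.014,.025);print(P);plan(P,Rw)"
```

```text
[0.50297676 0.11665929 0.125     ]
t 4.9 tcp [0.5028 0.1156 0.1709] F [-0.  -1.3 -0.3] w 0.0246 q [-0.64  0.33  0.41  1.98 -0.16  0.85  1.22]
offset [0.0918, 0.0015, 0.0023] rot [-0.0004, -0.0005, 0.0002] rows 0.9181839808970556
```

View pics/s10.png

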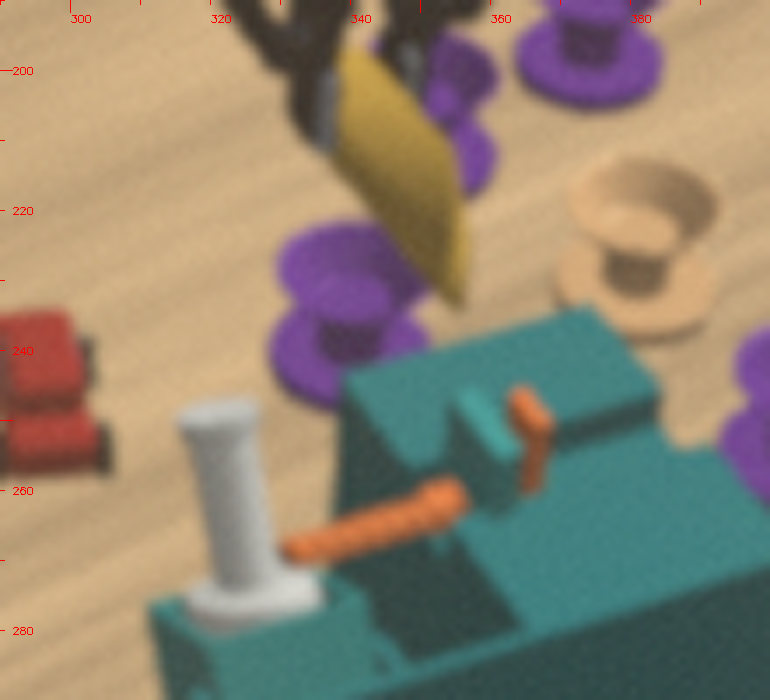

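View pics/t10.png

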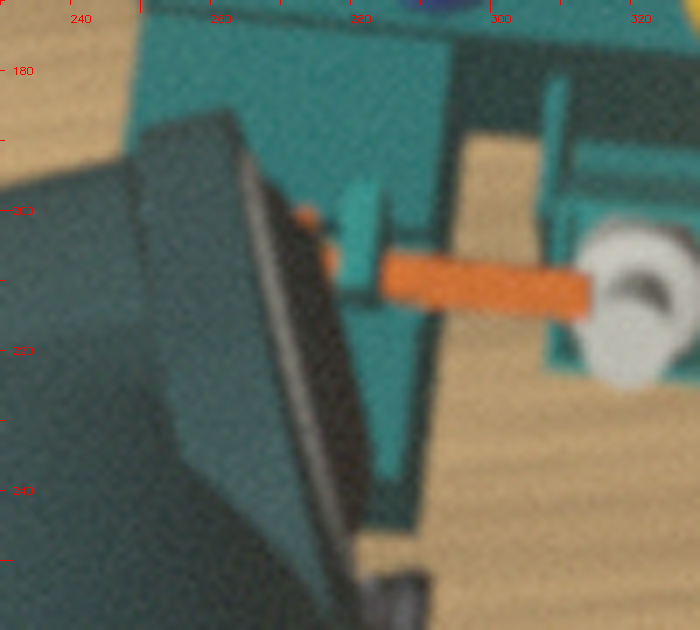

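Request:
send_rows:
  rows:
    - {"offset": [0.06,0.0015,0.0023],"rot": [0,0,0],"fingers": -1}
    - {"offset": [0.0918,0.0015,0.0023],"rot": [0,0,0],"fingers": -1}
    - {"offset": [0.0918,0.0015,0.0023],"rot": [0,0,0],"fingers": -1}
    - {"offset": [0.0918,0.0015,0.0023],"rot": [0,0,0],"fingers": -1}

```text
time: 5.3
tcp_pos: [0.5038, 0.1159, 0.127]
orientation: [0.554, -0.449, 0.547, 0.44]
wrist_force: [-1.0, -0.5, 0.2]
width: 0.0251
```

```bash
python3 -c "
from gap import *
cv2.imwrite('pics/s11f.png',snapshot('scene'));crop('pics/s11f.png','pics/s11.png',325,210,385,270,12)
P=gp(-.107,.014,.025);print(P);plan(P,Rw)
from wedgefit import *
w=np.array([[60,-10.5,15],[60,-8,15],[60,-10.5,-15],[60,-8,-15],[57.5,-13,15],[-60,-13,15],[10,13,15]])/1e3
X=np.array([gp(-.122+.042+q[0],.014+q[1],.0013+.015+q[2]) for q in w]);print(np.round(proj('scene',X),1))
print(np.round(proj('scene',[gp(0,0,.03),gp(0,-.012,.03),gp(.036,0,.03),gp(0,0,0),gp(.005,.009,.028),gp(.025,.009,.028)]),1))"
```

```text
[0.51764897 0.11354062 0.125     ]
t 5.35 tcp [0.5039 0.1161 0.127 ] F [-0.   0.3 -1.6] w 0.0249 q [-0.61  0.4   0.39  2.01 -0.21  0.76  1.26]
offset [0.0045, -0.0278, 0.0007] rot [-0.0008, -0.0001, 0.0008] rows 0.28190772550637555
[[355.4 238.9]
 [356.3 238.6]
 [354.6 247.9]
 [355.4 247.6]
 [354.1 238.5]
 [332.9 211.9]
 [354.2 224.8]]
[[358.  244.5]
 [353.7 245.8]
 [365.2 253.6]
 [357.1 253.6]
 [362.2 245.4]
 [366.2 250.4]]
```

View pics/s11.png

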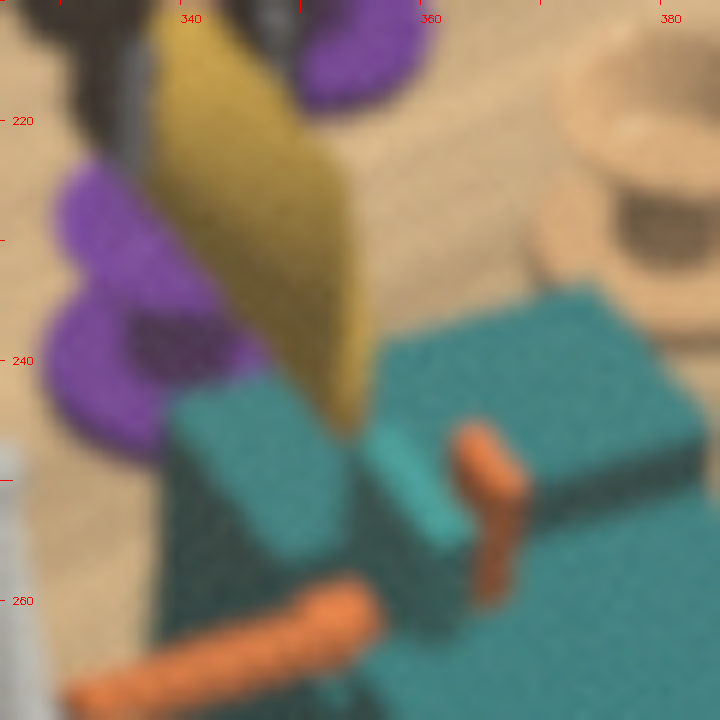

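```bash
python3 -c "
from gap import *
P=gp(-.099,.0155,.0247);print(P);plan(P,Rw)"
```

```text
[0.52578602 0.11334455 0.1247    ]
t 5.35 tcp [0.5039 0.1161 0.127 ] F [-0.   0.3 -1.6] w 0.0249 q [-0.61  0.4   0.39  2.01 -0.21  0.76  1.26]
offset [0.0054, -0.0438, 0.0037] rot [-0.0008, -0.0001, 0.0008] rows 0.4428349732150651
```

Request:
send_rows:
  rows:
    - {"offset": [0.003,-0.012,0.0037],"rot": [-0.0008,0,0.0008],"fingers": -1}
    - {"offset": [0.005,-0.025,0.0037],"rot": [-0.0008,0,0.0008],"fingers": -1}
    - {"offset": [0.0054,-0.036,0.0037],"rot": [-0.0008,0,0.0008],"fingers": -1}
    - {"offset": [0.0054,-0.0438,0.0037],"rot": [-0.0008,0,0.0008],"fingers": -1}
    - {"offset": [0.0054,-0.0438,0.0037],"rot": [-0.0008,0,0.0008],"fingers": -1}

```text
time: 5.85
tcp_pos: [0.5263, 0.113, 0.1246]
orientation: [0.553, -0.449, 0.547, 0.441]
wrist_force: [-0.0, -0.4, -0.5]
width: 0.025
```

```bash
python3 -c "
from gap import *
cv2.imwrite('pics/s12f.png',snapshot('scene'));crop('pics/s12f.png','pics/s12.png',325,210,385,270,12)
P=gp(-.079,.0155,.0247);plan(P,Rw)
s=state();d=s['tcp_pos']-G;print(d@yx(YAW),d@yz(YAW),d[2])"
```

```text
t 5.9 tcp [0.5259 0.1132 0.1246] F [ 0.1  0.1 -1. ] w 0.025 q [-0.59  0.44  0.39  1.95 -0.22  0.78  1.28]
offset [0.0003, -0.0397, 0.0003] rot [-0.0001, -0.0002, -0.0] rows 0.39683751080471014
-0.09884083800560642 0.0153386659508098 0.02457694101393125
```

View pics/s12.png

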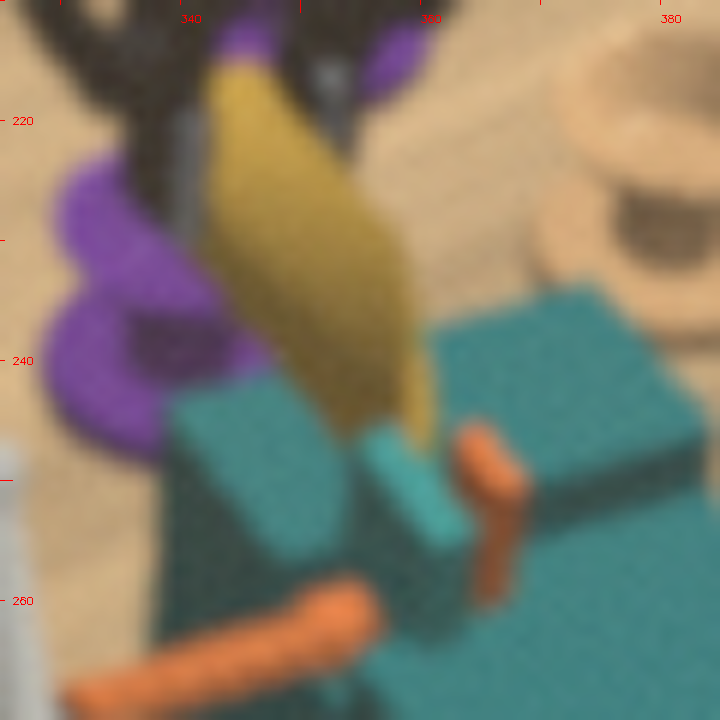

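Request:
send_rows:
  rows:
    - {"offset": [0,-0.01,0.0],"rot": [0,0,0],"fingers": -1}
    - {"offset": [0,-0.02,0.0],"rot": [0,0,0],"fingers": -1}
    - {"offset": [0,-0.03,0.0],"rot": [0,0,0],"fingers": -1}
    - {"offset": [0,-0.04,0.0],"rot": [0,0,0],"fingers": -1}

```text
time: 6.3
tcp_pos: [0.5456, 0.1086, 0.1247]
orientation: [0.552, -0.449, 0.547, 0.441]
wrist_force: [-3.5, -1.2, -0.9]
width: 0.025
```

```bash
python3 -c "
from gap import *
cv2.imwrite('pics/s13f.png',snapshot('scene'));crop('pics/s13f.png','pics/s13.png',325,210,385,270,12)
P=gp(-.050,.0155,.0247);plan(P,Rw)
s=state();d=s['tcp_pos']-G;print(d@yx(YAW),d@yz(YAW),d[2],s['wrist_force']@yx(YAW),s['wrist_force']@yz(YAW))"
```

```text
t 6.35 tcp [0.5463 0.1084 0.1247] F [-1.  -2.6 -1. ] w 0.0245 q [-0.56  0.47  0.38  1.91 -0.23  0.8   1.31]
offset [0.0008, -0.0558, 0.0012] rot [-0.0003, -0.0003, -0.0] rows 0.5579849731293435
-0.077893862946902 0.014953125947481298 0.024737606721653593 -0.4274190536721394 -2.79506156303084
```

View pics/s13.png

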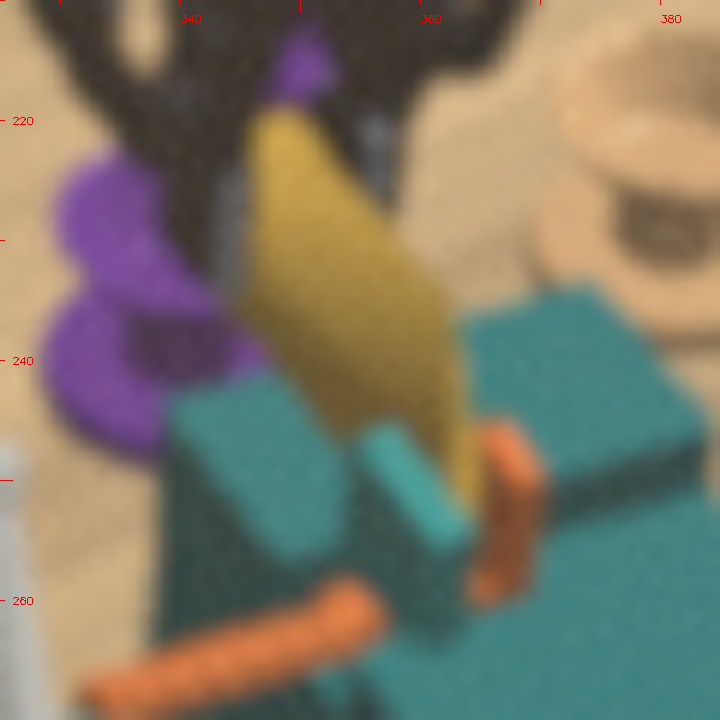

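Request:
send_rows:
  rows:
    - {"offset": [0.0005,-0.012,0.0006],"rot": [0,0,0],"fingers": -1}
    - {"offset": [0.0005,-0.024,0.0006],"rot": [0,0,0],"fingers": -1}
    - {"offset": [0.0005,-0.036,0.0006],"rot": [0,0,0],"fingers": -1}
    - {"offset": [0.0005,-0.048,0.0006],"rot": [0,0,0],"fingers": -1}
    - {"offset": [0.0005,-0.056,0.0006],"rot": [0,0,0],"fingers": -1}

```text
time: 6.85
tcp_pos: [0.5741, 0.1024, 0.1247]
orientation: [0.552, -0.449, 0.547, 0.441]
wrist_force: [-6.5, -2.8, -0.1]
width: 0.0247
```

```bash
python3 -c "
from gap import *
P=gp(-.022,.0155,.0247);plan(P,Rw)
s=state();d=s['tcp_pos']-G;print(d@yx(YAW),d@yz(YAW),d[2],s['wrist_force']@yx(YAW),s['wrist_force']@yz(YAW))"
```

```text
t 6.85 tcp [0.5741 0.1024 0.1247] F [-6.5 -2.8 -0.1] w 0.0247 q [-0.53  0.51  0.38  1.84 -0.24  0.82  1.33]
offset [0.0007, -0.055, 0.0014] rot [-0.0004, -0.0005, -0.0002] rows 0.5501185498579588
-0.04949734857498825 0.014813199132872766 0.024713158991712655 -5.793146477021878 -4.078904343247983
```

Request:
send_rows:
  rows:
    - {"offset": [0.0005,-0.012,0.0006],"rot": [0,0,0],"fingers": -1}
    - {"offset": [0.0005,-0.024,0.0006],"rot": [0,0,0],"fingers": -1}
    - {"offset": [0.0005,-0.036,0.0006],"rot": [0,0,0],"fingers": -1}
    - {"offset": [0.0005,-0.048,0.0006],"rot": [0,0,0],"fingers": -1}
    - {"offset": [0.0005,-0.056,0.0006],"rot": [0,0,0],"fingers": -1}

```text
time: 7.35
tcp_pos: [0.6021, 0.0962, 0.1247]
orientation: [0.552, -0.449, 0.548, 0.44]
wrist_force: [-2.8, -4.0, -1.5]
width: 0.0252
```

```bash
python3 -c "
from gap import *
cv2.imwrite('pics/s14f.png',snapshot('scene'));crop('pics/s14f.png','pics/s14.png',315,210,385,280,11)
P=gp(-.022,.0155,.0237);plan(P,Rw)
s=state();d=s['tcp_pos']-G;print(d@yx(YAW),d@yz(YAW),d[2],s['wrist_force']@yx(YAW),s['wrist_force']@yz(YAW))"
```

```text
t 7.4 tcp [0.6024 0.0961 0.1247] F [-1.2 -4.8 -1.4] w 0.0253 q [-0.5   0.55  0.38  1.77 -0.25  0.85  1.35]
offset [0.002, 0.0031, 0.0019] rot [-0.0006, -0.0006, -0.0001] rows 0.04131928650146653
-0.020474159528914758 0.01455800092775533 0.024725990836783784 -0.1518202362724405 -4.985760287246539
```

View pics/s14.png

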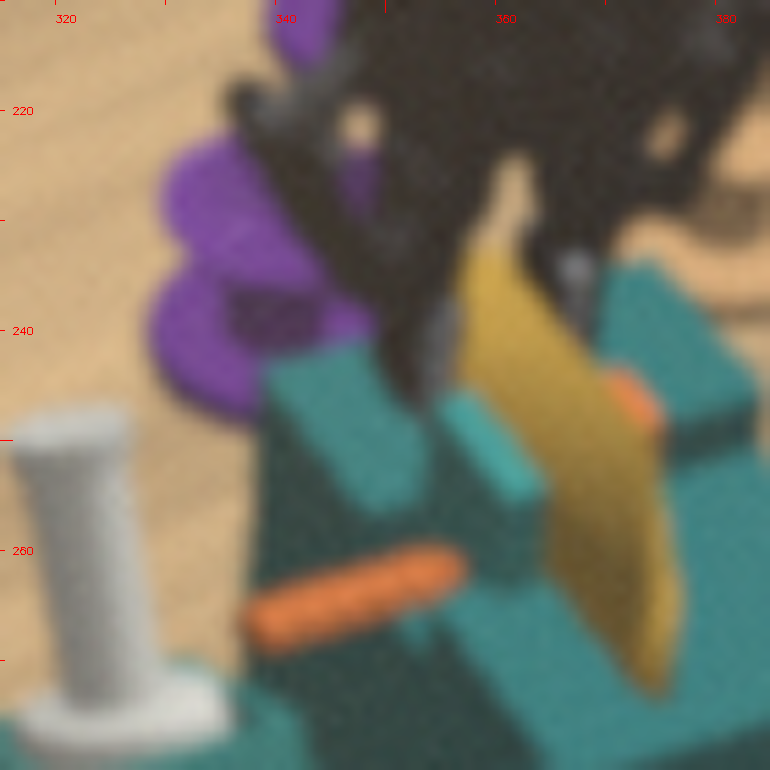

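Request:
send_rows:
  rows:
    - {"offset": [0.001,0.001,-0.001],"rot": [0,0,0],"fingers": -1}
    - {"offset": [0.0015,0.001,-0.002],"rot": [0,0,0],"fingers": -1}
    - {"offset": [0.0015,0.001,-0.002],"rot": [0,0,0],"fingers": -1}

```text
time: 7.7
tcp_pos: [0.602, 0.095, 0.1242]
orientation: [0.553, -0.449, 0.547, 0.44]
wrist_force: [1.3, -4.5, -1.3]
width: 0.0251
```

```bash
python3 -c "
from gap import *
s=state();d=s['tcp_pos']-G;print(d@yx(YAW),d@yz(YAW),d[2],s['wrist_force']@yx(YAW),s['wrist_force']@yz(YAW),s['wrist_force'])"
```

```text
-0.020608111969899576 0.01345040384560032 0.024224127952036642 2.234084147394844 -4.1545687999545615 [ 1.32148062 -4.52827372 -1.28771516]
```

Release, slowly.

Request:
send_rows:
  rows:
    - {"offset": [0,0,0],"rot": [0,0,0],"fingers": -0.3}
    - {"offset": [0,0,0],"rot": [0,0,0],"fingers": -0.2}
    - {"offset": [0,0,0],"rot": [0,0,0],"fingers": 0}
    - {"offset": [0,0,0],"rot": [0,0,0],"fingers": 0.1}

```text
time: 8.1
tcp_pos: [0.602, 0.0954, 0.1242]
orientation: [0.553, -0.449, 0.547, 0.44]
wrist_force: [0.5, -0.2, 0.4]
width: 0.0471
```

```bash
python3 -c "
from gap import *
cv2.imwrite('pics/s15f.png',snapshot('scene'));crop('pics/s15f.png','pics/s15.png',315,210,385,280,11)
s=state();d=s['tcp_pos']-G;print(d@yx(YAW),d@yz(YAW),d[2],s['wrist_force'],s['width'])"
```

```text
-0.02070369207211545 0.0137080537440119 0.024222611719426565 [-0.38021751  0.54155304 -0.60459112] 0.047109798397199636
```

View pics/s15.png

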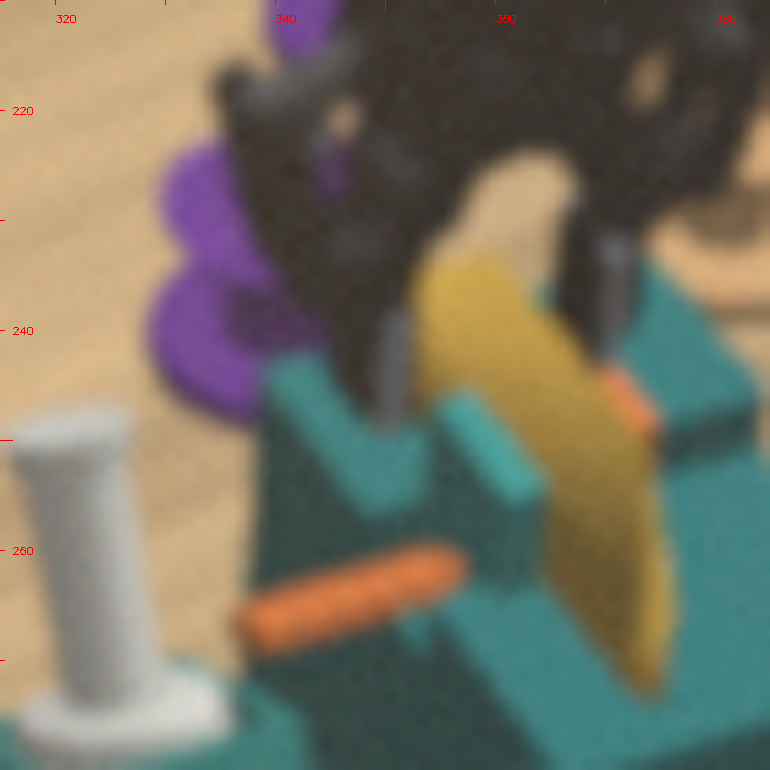

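Request:
send_rows:
  rows:
    - {"offset": [-0.04,0,0],"rot": [0,0,0],"fingers": 0.1}
    - {"offset": [-0.1,0,0],"rot": [0,0,0],"fingers": 0.1}
    - {"offset": [-0.2,0,0],"rot": [0,0,0],"fingers": 0.1}
    - {"offset": [-0.28,0,0],"rot": [0,0,0],"fingers": 0.1}

```text
time: 8.55
tcp_pos: [0.6001, 0.0959, 0.2666]
orientation: [0.553, -0.449, 0.547, 0.44]
wrist_force: [1.3, -0.6, -0.9]
width: 0.047
```

```bash
cat > vase.py <<'E'
from gap import *
th=np.radians(28);YX=yx(YAW);YY=yz(YAW)
AX=-np.sin(th)*YX+np.array([0,0,np.cos(th)])   # foot->mouth
LIP=np.array([.58696,-.01268,.14014]);FOOT=LIP-.125*AX
Rv=rot(-AX,YY)
def vp(h): return FOOT+AX*h
E
python3 -c "
from vase import *
cv2.imwrite('pics/s16f.png',snapshot('scene'));crop('pics/s16f.png','pics/s16.png',315,210,385,280,11)
print(FOOT,vp(.1),vp(.2));plan(vp(.102)+AX*.10,Rv)"
```

```text
[ 0.64436156 -0.02488108  0.02977155] [ 0.59844031 -0.01512022  0.11806631] [ 0.55251906 -0.00535935  0.20636107]
t 8.6 tcp [0.6022 0.096  0.273 ] F [1.7 0.3 8.9] w 0.047 q [-0.54  0.38  0.43  1.65 -0.17  1.12  1.29]
offset [0.128, 0.0592, -0.2194] rot [-0.0008, 0.0005, -0.1487] rows 3.1149844252943377
```

View pics/s16.png

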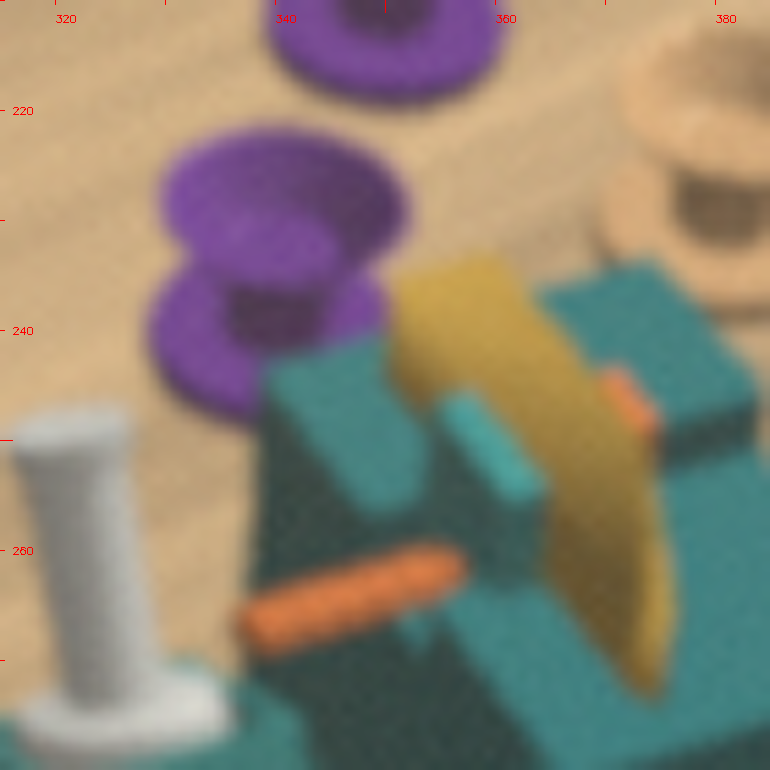

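Request:
send_rows:
  rows:
    - {"offset": [0.0,0.0592,-0.2194],"rot": [0,0,-0.1487],"fingers": 0.1}
    - {"offset": [0.0,0.0592,-0.2194],"rot": [0,0,-0.1487],"fingers": 0.1}
    - {"offset": [0.05,0.0592,-0.2194],"rot": [0,0,-0.1487],"fingers": 0.1}
    - {"offset": [0.128,0.0592,-0.2194],"rot": [0,0,-0.1487],"fingers": 0.1}
    - {"offset": [0.128,0.0592,-0.2194],"rot": [0,0,-0.1487],"fingers": 0.1}
  force: 50

```text
time: 9.1
tcp_pos: [0.5484, -0.0052, 0.2044]
orientation: [0.64, -0.563, 0.427, 0.3]
wrist_force: [-0.1, -0.2, 0.6]
width: 0.0467
```

```bash
python3 -c "
from vase import *
cv2.imwrite('pics/s17f.png',snapshot('scene'));crop('pics/s17f.png','pics/s17.png',280,190,380,290,6)
cv2.imwrite('pics/t17f.png',snapshot('top'));crop('pics/t17f.png','pics/t17.png',240,180,360,270,6)
plan(vp(.150),Rv)"
```

```text
t 9.2 tcp [ 0.5519 -0.0051  0.2087] F [-0.  -0.5  0.7] w 0.047 q [-0.63  0.16  0.54  2.19  0.18  0.36  1.09]
offset [0.1048, 0.0008, -0.0002] rot [-0.0007, -0.0002, -0.0007] rows 1.047969305972305
```

View pics/s17.png

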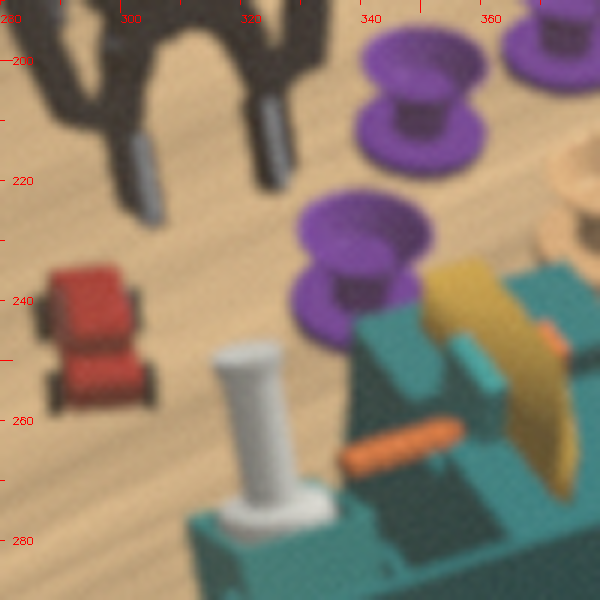

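View pics/t17.png

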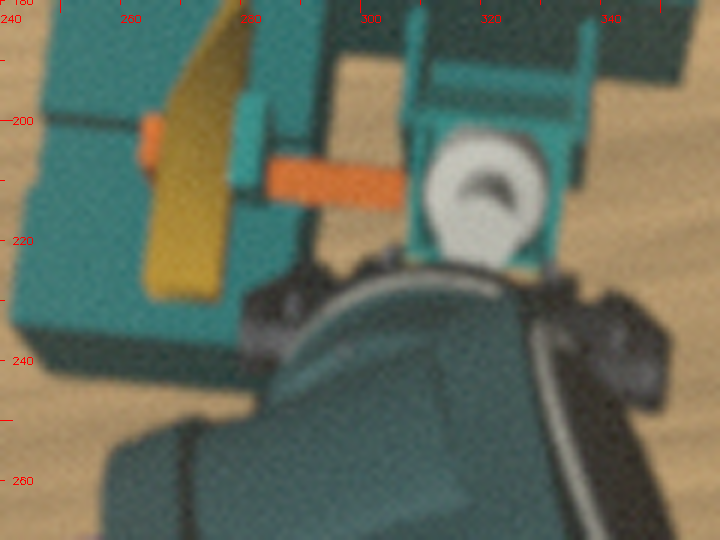

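Request:
send_rows:
  rows:
    - {"offset": [0.05,0.0008,0],"rot": [0,0,0],"fingers": 0.1}
    - {"offset": [0.1048,0.0008,0],"rot": [0,0,0],"fingers": 0.1}
    - {"offset": [0.1048,0.0008,0],"rot": [0,0,0],"fingers": 0.1}
    - {"offset": [0.1048,0.0008,0],"rot": [0,0,0],"fingers": 0.1}

```text
time: 9.6
tcp_pos: [0.5764, -0.0104, 0.1635]
orientation: [0.641, -0.563, 0.427, 0.299]
wrist_force: [0.8, 0.3, 0.0]
width: 0.0469
```

```bash
python3 -c "
from vase import *
cv2.imwrite('pics/s18f.png',snapshot('scene'));crop('pics/s18f.png','pics/s18.png',290,210,360,280,11)
plan(vp(.099),Rv)"
```

```text
t 9.65 tcp [ 0.5763 -0.0103  0.1638] F [0.1 0.7 0.2] w 0.047 q [-0.52  0.29  0.46  2.17  0.06  0.25  1.2 ]
offset [0.1041, 0.0027, -0.0002] rot [-0.0009, -0.0002, -0.0006] rows 1.0413929810378673
```

View pics/s18.png

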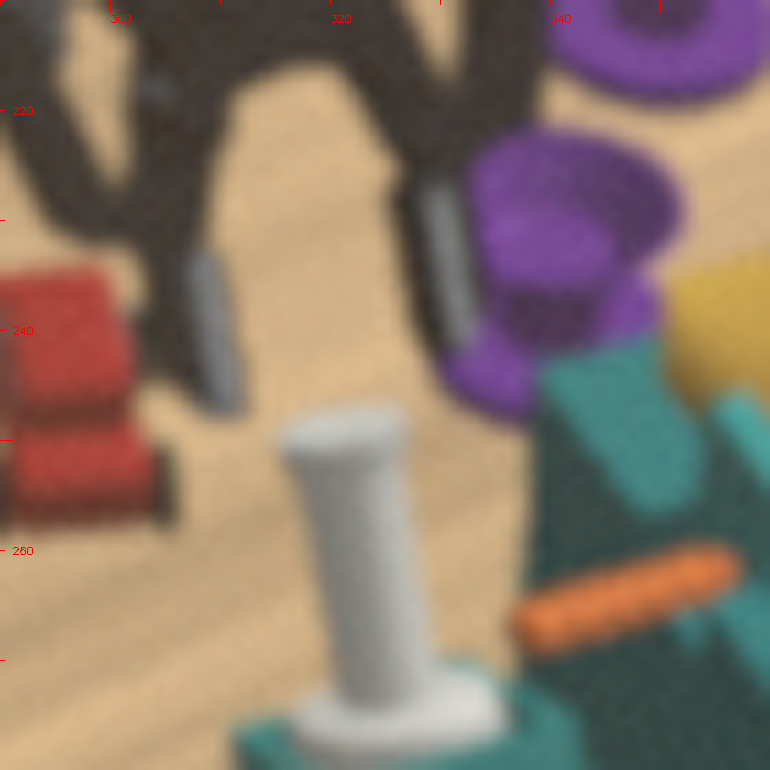

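```bash
cat >> vase.py <<'E'
def Rt(deg):
    t=np.radians(deg);a=-np.sin(t)*YX+np.array([0,0,np.cos(t)]);return rot(-a,YY)
E
python3 -c "
from vase import *
plan(vp(.120),Rt(21));plan(vp(.099),Rt(21))"
```

```text
t 9.65 tcp [ 0.5763 -0.0103  0.1638] F [0.1 0.7 0.2] w 0.047 q [-0.52  0.29  0.46  2.17  0.06  0.25  1.2 ]
offset [0.0621, 0.0028, -0.0003] rot [-0.0009, -0.0001, 0.0383] rows 0.8032980297510258
t 9.65 tcp [ 0.5763 -0.0103  0.1638] F [0.1 0.7 0.2] w 0.047 q [-0.52  0.29  0.46  2.17  0.06  0.25  1.2 ]
offset [0.1041, 0.0027, -0.0002] rot [-0.0009, -0.0001, 0.0383] rows 1.0413929810378673
```

Request:
send_rows:
  rows:
    - {"offset": [0.02,0.0028,0],"rot": [0,0,0.0383],"fingers": 0.1}
    - {"offset": [0.0621,0.0028,0],"rot": [0,0,0.0383],"fingers": 0.1}
    - {"offset": [0.0621,0.0028,0],"rot": [0,0,0.0383],"fingers": 0.1}

```text
time: 9.95
tcp_pos: [0.5901, -0.0133, 0.1362]
orientation: [0.622, -0.537, 0.46, 0.337]
wrist_force: [-0.3, 0.2, 0.3]
width: 0.0468
```

```bash
python3 -c "
from vase import *
plan(vp(.099),Rt(21))"
```

```text
t 9.95 tcp [ 0.5901 -0.0133  0.1362] F [-0.3  0.2  0.3] w 0.0468 q [-0.35  0.37  0.32  2.07 -0.04  0.37  1.32]
offset [0.0419, -0.0032, 0.0] rot [-0.0011, -0.0001, 0.0] rows 0.4201389212597481
```

Request:
send_rows:
  rows:
    - {"offset": [0.02,-0.0015,0],"rot": [0,0,0],"fingers": 0.1}
    - {"offset": [0.0419,-0.0032,0],"rot": [0,0,0],"fingers": 0.1}
    - {"offset": [0.0419,-0.0032,0],"rot": [0,0,0],"fingers": 0.1}

```text
time: 10.25
tcp_pos: [0.5987, -0.015, 0.1164]
orientation: [0.622, -0.537, 0.46, 0.337]
wrist_force: [-0.3, 0.7, 0.1]
width: 0.0471
```

```bash
python3 -c "
from vase import *
cv2.imwrite('pics/s19f.png',snapshot('scene'));crop('pics/s19f.png','pics/s19.png',290,210,360,280,11)
plan(vp(.099),Rt(21))"
```

```text
t 10.3 tcp [ 0.5986 -0.0151  0.1168] F [0.2 0.2 0.3] w 0.0473 q [-0.33  0.42  0.3   2.06 -0.06  0.33  1.34]
offset [-0.0005, -0.0008, -0.0001] rot [-0.0009, -0.0002, -0.0002] rows 0.0208589102520969
```

View pics/s19.png

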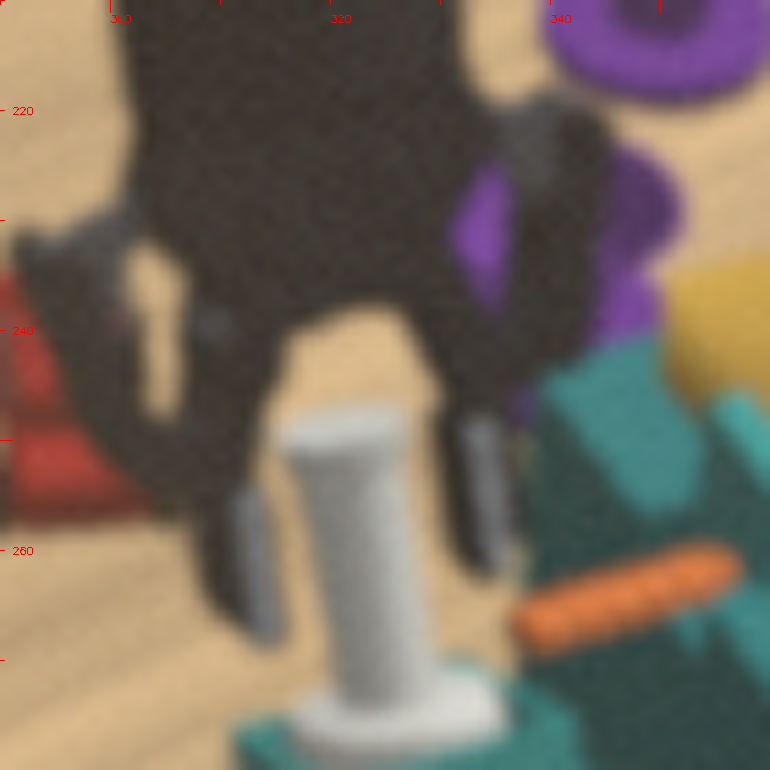

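Request:
send_rows:
  rows:
    - {"offset": [0,0,0],"rot": [0,0,0],"fingers": -0.25}
    - {"offset": [0,0,0],"rot": [0,0,0],"fingers": -0.4}
    - {"offset": [0,0,0],"rot": [0,0,0],"fingers": -0.6}
    - {"offset": [0,0,0],"rot": [0,0,0],"fingers": -1}
    - {"offset": [0,0,0],"rot": [0,0,0],"fingers": -1}
  force: 50

```text
time: 10.8
tcp_pos: [0.5987, -0.0149, 0.1174]
orientation: [0.622, -0.537, 0.46, 0.337]
wrist_force: [-4.1, 1.5, 6.1]
width: 0.0248
```

```bash
python3 -c "
from vase import *
cv2.imwrite('pics/s20f.png',snapshot('scene'));crop('pics/s20f.png','pics/s20.png',290,210,360,280,11)
s,R=cur();print('AX in tool',R.inv().apply(AX));plan(vp(.099)+AX*.09,Rt(21))"
```

```text
AX in tool [-9.92513149e-01  1.22136046e-01 -6.59837778e-04]
t 10.85 tcp [ 0.5986 -0.0149  0.1173] F [-3.5  1.   6.2] w 0.0242 q [-0.33  0.42  0.3   2.06 -0.06  0.33  1.34]
offset [-0.1781, 0.0215, -0.0006] rot [-0.0009, -0.0001, -0.0001] rows 1.794258765766828
```

View pics/s20.png

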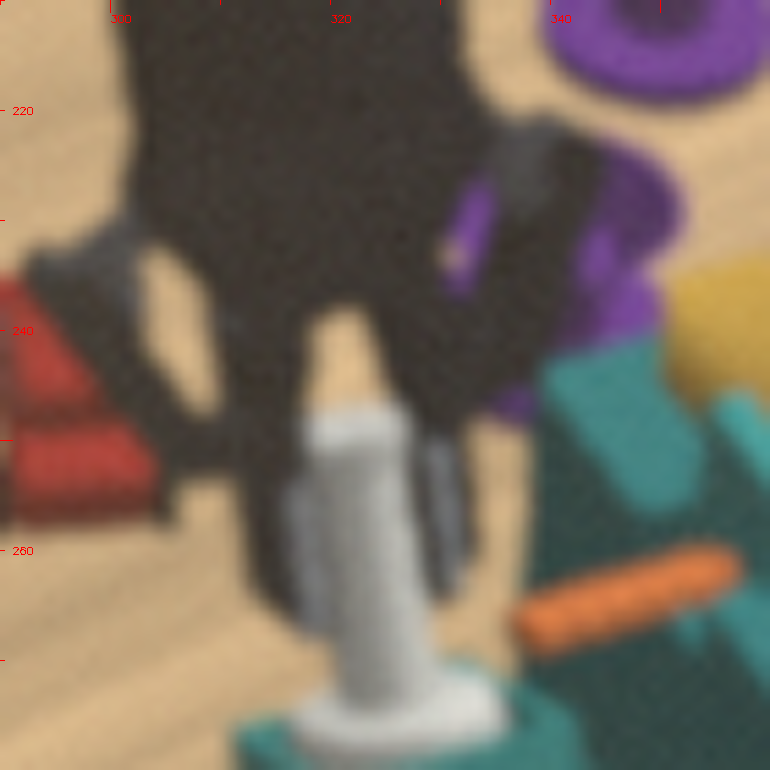

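Request:
send_rows:
  rows:
    - {"offset": [-0.01,0.0012,0],"rot": [0,0,0],"fingers": -1}
    - {"offset": [-0.02,0.0025,0],"rot": [0,0,0],"fingers": -1}
    - {"offset": [-0.03,0.0037,0],"rot": [0,0,0],"fingers": -1}
    - {"offset": [-0.04,0.0049,0],"rot": [0,0,0],"fingers": -1}

```text
time: 11.25
tcp_pos: [0.5892, -0.0129, 0.1357]
orientation: [0.622, -0.537, 0.46, 0.337]
wrist_force: [-0.3, 0.2, -1.9]
width: 0.0241
```

```bash
python3 -c "
from vase import *
cv2.imwrite('pics/s21f.png',snapshot('scene'));crop('pics/s21f.png','pics/s21.png',290,200,370,280,9)
s,R=cur();print('AX in tool',R.inv().apply(AX));plan(vp(.099)+AX*.09,Rt(21))"
```

```text
AX in tool [-9.92606260e-01  1.21378474e-01 -2.80377624e-04]
t 11.3 tcp [ 0.5892 -0.0128  0.1363] F [ 0.7 -0.7  0.2] w 0.0245 q [-0.35  0.37  0.32  2.07 -0.04  0.37  1.32]
offset [-0.1359, 0.0169, -0.0007] rot [-0.001, 0.0, 0.0002] rows 1.3690103547968182
```

View pics/s21.png

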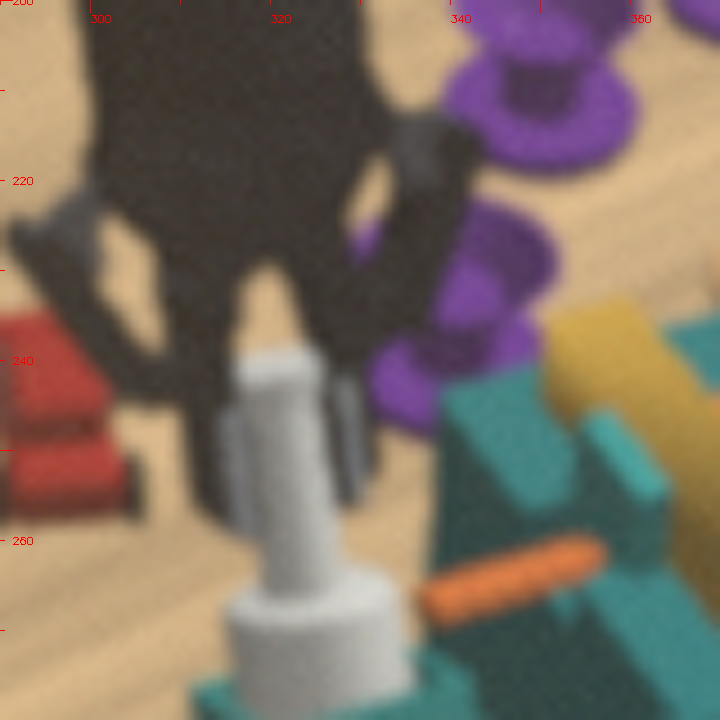

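Vase is sliding out freely with the tongue clear. Continuing the draw to ~95 mm.

Request:
send_rows:
  rows:
    - {"offset": [-0.035,0.0043,0],"rot": [0,0,0],"fingers": -1}
    - {"offset": [-0.07,0.0086,0],"rot": [0,0,0],"fingers": -1}
    - {"offset": [-0.105,0.0129,0],"rot": [0,0,0],"fingers": -1}
    - {"offset": [-0.14,0.0172,0],"rot": [0,0,0],"fingers": -1}
    - {"offset": [-0.16,0.0196,0],"rot": [0,0,0],"fingers": -1}

```text
time: 11.8
tcp_pos: [0.5519, -0.0047, 0.2086]
orientation: [0.623, -0.537, 0.459, 0.336]
wrist_force: [-0.0, -0.0, -1.4]
width: 0.0246
```

```bash
python3 -c "
from vase import *
cv2.imwrite('pics/s22f.png',snapshot('scene'));crop('pics/s22f.png','pics/s22.png',280,180,380,280,7)
s,R=cur();print('drawn',(s['tcp_pos']-vp(.099))@AX)"
```

```text
drawn 0.10404556520435408
```

View pics/s22.png

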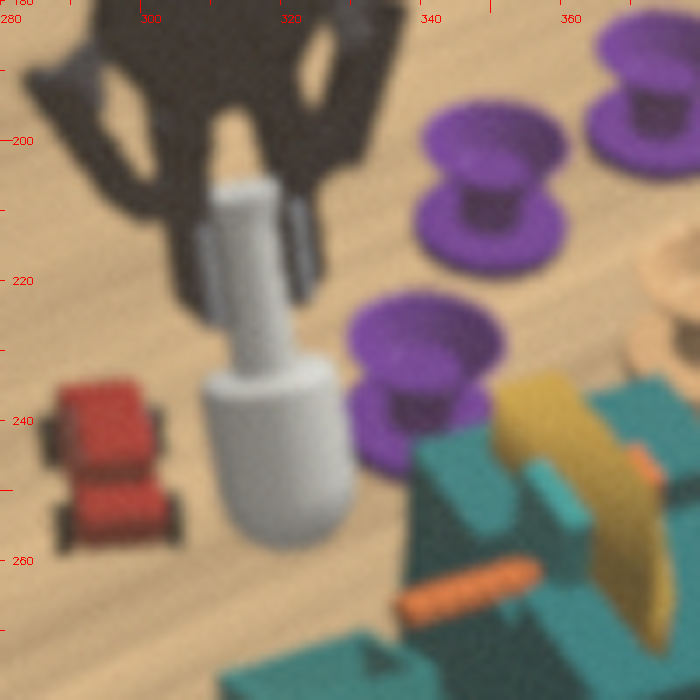

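```bash
cat >> vase.py <<'E'
ST=np.array([.507,.2685,.035])
E
python3 -c "
from vase import *
plan([.53,.03,.28],Rt(-7));plan(ST+[0,0,.099+.12],Rt(-7))"
```

```text
t 11.85 tcp [ 0.552  -0.0046  0.2094] F [ 1.5 -0.4  1.9] w 0.0244 q [-0.46  0.18  0.4   2.1   0.07  0.52  1.22]
offset [-0.1522, 0.0028, 0.0588] rot [-0.0009, 0.0006, 0.1562] rows 3.273970270776156
t 11.85 tcp [ 0.552  -0.0046  0.2094] F [ 1.5 -0.4  1.9] w 0.0244 q [-0.46  0.18  0.4   2.1   0.07  0.52  1.22]
offset [-0.1551, 0.1575, 0.5153] rot [-0.0009, 0.0006, 0.1562] rows 5.607393347219492
```

Request:
send_rows:
  rows:
    - {"offset": [-0.08,0.0014,0.0294],"rot": [0,0,0.02],"fingers": -1}
    - {"offset": [-0.1522,0.0028,0.0588],"rot": [0,0,0.06],"fingers": -1}
    - {"offset": [-0.1522,0.0028,0.0588],"rot": [0,0,0.1],"fingers": -1}
    - {"offset": [-0.1522,0.0028,0.0588],"rot": [0,0,0.14],"fingers": -1}
    - {"offset": [-0.1522,0.0028,0.0588],"rot": [0,0,0.1562],"fingers": -1}

```text
time: 12.35
tcp_pos: [0.531, 0.03, 0.2796]
orientation: [0.522, -0.408, 0.576, 0.479]
wrist_force: [0.3, 0.0, -1.3]
width: 0.0245
```

```bash
python3 -c "
from vase import *
plan(ST+[0,0,.099+.12],Rt(-7))"
```

```text
t 12.35 tcp [0.531  0.03   0.2796] F [ 0.3  0.  -1.3] w 0.0245 q [-0.41  0.3   0.39  1.74 -0.15  1.25  1.39]
offset [0.0706, 0.1395, 0.4561] rot [-0.0007, 0.001, -0.0014] rows 4.8215859392266
```

Request:
send_rows:
  rows:
    - {"offset": [0.01,0.03,0.09],"rot": [0,0,0],"fingers": -1}
    - {"offset": [0.02,0.055,0.18],"rot": [0,0,0],"fingers": -1}
    - {"offset": [0.04,0.083,0.27],"rot": [0,0,0],"fingers": -1}
    - {"offset": [0.06,0.11,0.36],"rot": [0,0,0],"fingers": -1}
    - {"offset": [0.0706,0.1395,0.4561],"rot": [0,0,0],"fingers": -1}

```text
time: 12.85
tcp_pos: [0.5065, 0.2695, 0.2527]
orientation: [0.521, -0.408, 0.577, 0.479]
wrist_force: [1.2, -0.8, -0.6]
width: 0.0243
```

```bash
python3 -c "
from vase import *
plan(ST+[0,0,.099+.07],Rt(-7))"
```

```text
t 12.85 tcp [0.5065 0.2695 0.2527] F [ 1.2 -0.8 -0.6] w 0.0243 q [-0.7   0.38  0.26  1.68 -0.19  1.2   0.98]
offset [0.0964, -0.0137, -0.002] rot [-0.0009, 0.0008, -0.0017] rows 0.9736665534541953
```

Request:
send_rows:
  rows:
    - {"offset": [0.05,-0.007,-0.002],"rot": [0,0,0],"fingers": -1}
    - {"offset": [0.0964,-0.0137,-0.002],"rot": [0,0,0],"fingers": -1}
    - {"offset": [0.0964,-0.0137,-0.002],"rot": [0,0,0],"fingers": -1}

```text
time: 13.15
tcp_pos: [0.5057, 0.2681, 0.2007]
orientation: [0.519, -0.407, 0.579, 0.479]
wrist_force: [-0.8, -0.5, -0.2]
width: 0.0242
```

```bash
python3 -c "
from vase import *
cv2.imwrite('pics/s23f.png',snapshot('scene'));crop('pics/s23f.png','pics/s23.png',330,130,430,250,6)
cv2.imwrite('pics/t23f.png',snapshot('top'));crop('pics/t23f.png','pics/t23.png',150,220,260,320,7)
s,R=cur();T=s['tcp_pos'];print(T,'foot pred scene',proj('scene',[T-[0,0,.099]]),'lip',proj('scene',[T+[0,0,.026]]))
plan(ST+[0,0,.099],Rt(-7))"
```

```text
[0.50722734 0.26825824 0.20408588] foot pred scene [[383.10017731 203.25055821]] lip [[388.3330957  164.89608486]]
t 13.25 tcp [0.5072 0.2683 0.2041] F [-0.  -0.1 -0.7] w 0.0241 q [-0.69  0.43  0.25  1.73 -0.21  1.11  1.  ]
offset [0.1391, -0.0174, 0.0001] rot [-0.0011, 0.0007, -0.0019] rows 1.401733380191941
```

View pics/s23.png

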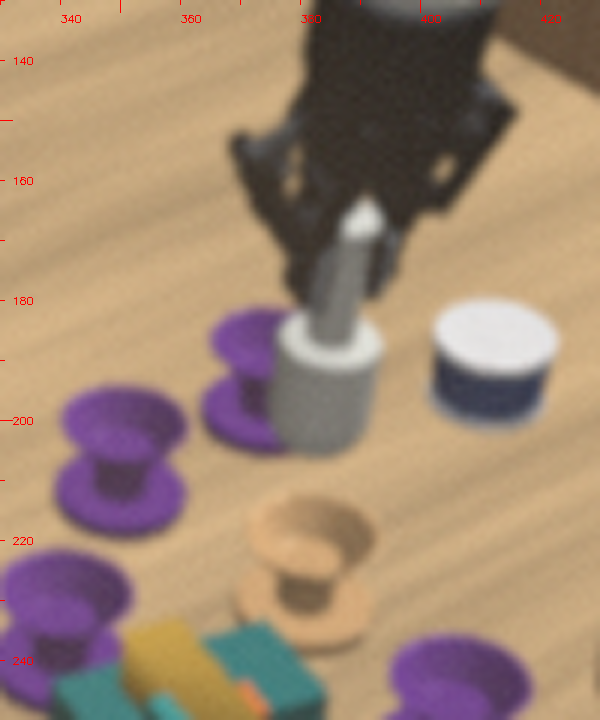

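View pics/t23.png

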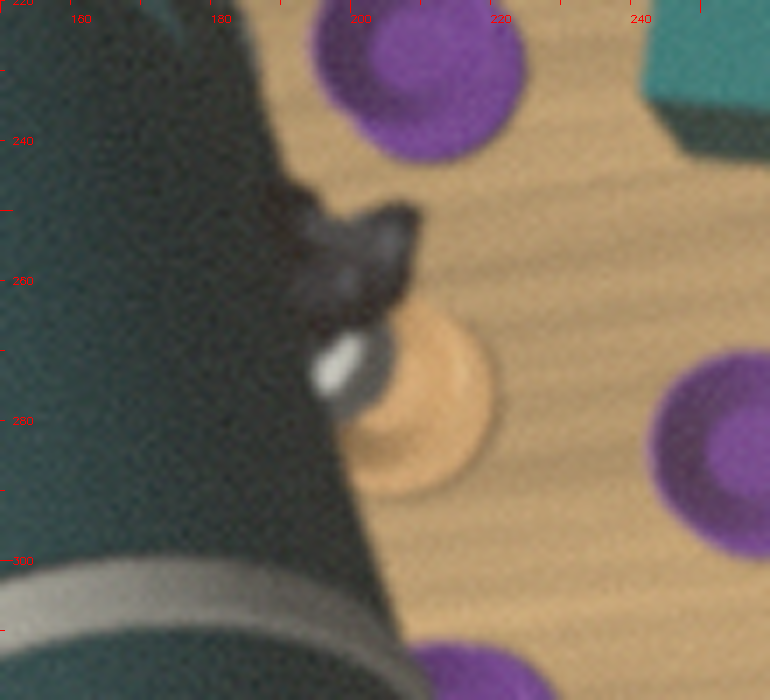

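```bash
python3 -c "
from vase import *
crop('pics/s23f.png','pics/s24.png',365,155,405,210,14)
s,R=cur();T=s['tcp_pos']
for d in(0,5,10,15):
    t=np.radians(d);a=np.sin(t)*YX+np.array([0,0,np.cos(t)])
    print(d,np.round(proj('scene',[T+a*(h-.099) for h in(0,.062,.113,.125)]),1).tolist(),np.round(proj('top',[T+a*(h-.099) for h in(.125,0)]),1).tolist())
"
```

```text
0 [[383.1, 203.3], [385.6, 184.8], [387.8, 168.8], [388.3, 164.9]] [[181.5, 261.6], [197.8, 270.9]]
5 [[381.5, 201.4], [385.0, 184.1], [388.0, 169.0], [388.8, 165.4]] [[181.7, 260.5], [197.2, 274.7]]
10 [[380.0, 199.4], [384.4, 183.4], [388.3, 169.3], [389.2, 165.9]] [[182.0, 259.4], [196.5, 278.5]]
15 [[378.5, 197.3], [383.8, 182.6], [388.5, 169.6], [389.6, 166.5]] [[182.2, 258.3], [195.7, 282.2]]
```

View pics/s24.png

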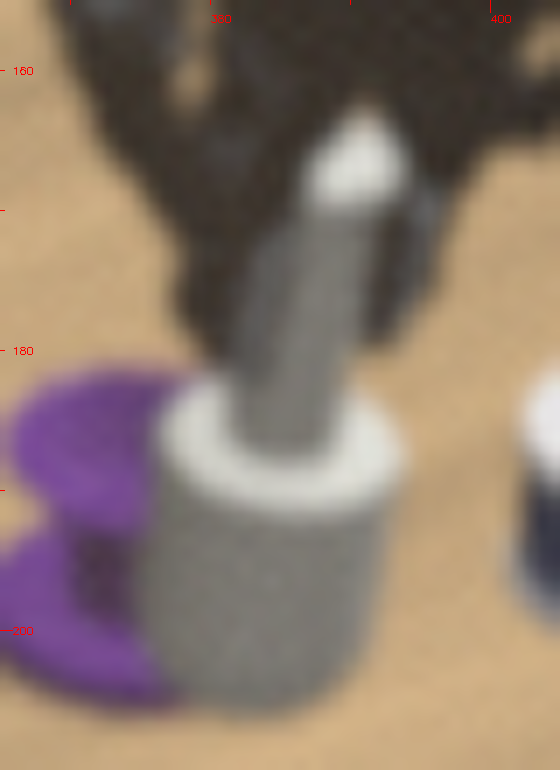

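```bash
python3 -c "
from vase import *
T=np.array([.552,-.0046,.2090])
for d in(18,23,28,33):
    t=np.radians(d);a=-np.sin(t)*YX+np.array([0,0,np.cos(t)])
    print(d,np.round(proj('scene',[T+a*(h-.099) for h in(0,.062,.113,.125)]),1).tolist())
crop('pics/s22f.png','pics/s25.png',300,190,340,265,10)
"
```

```text
18 [[319.9, 254.9], [317.2, 231.7], [314.8, 211.9], [314.2, 207.1]]
23 [[321.4, 256.0], [317.7, 232.1], [314.6, 211.8], [313.8, 206.9]]
28 [[322.8, 256.9], [318.2, 232.4], [314.4, 211.7], [313.5, 206.8]]
33 [[324.2, 257.5], [318.8, 232.5], [314.2, 211.6], [313.1, 206.7]]
```

View pics/s25.png

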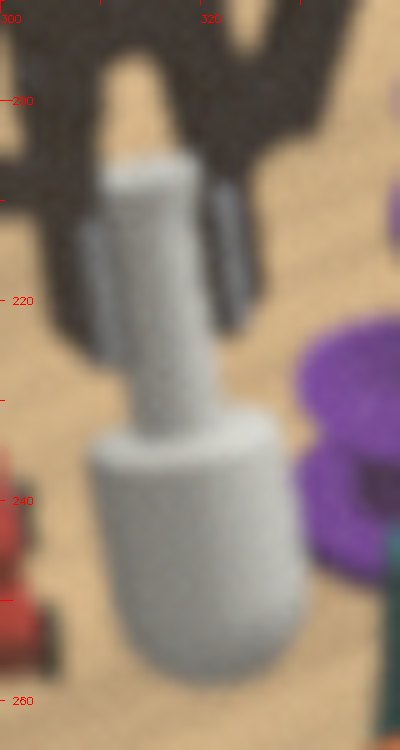

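```bash
cat > edge.py <<'E'
from vase import *
def edges(f,rows,xr):
    im=cv2.cvtColor(cv2.imread(f),cv2.COLOR_BGR2HSV).astype(float)
    S=cv2.GaussianBlur(im[:,:,1],(3,3),0);out=[]
    for y in rows:
        r=S[y];x=np.arange(xr[0],xr[1]);m=r[x]<60  # white: low saturation
        xs=x[m]
        l,rr=xs.min(),xs.max()
        fl=l-1+(r[l-1]-60)/(r[l-1]-r[l]); fr=rr+(60-r[rr])/(r[rr+1]-r[rr]); out.append((y,fl,fr,(fl+fr)/2))
    o=np.array(out);print(o.round(2));print('slopes L,R,mid',[np.polyfit(o[:,0],o[:,k],1)[0].round(3) for k in(1,2,3)])
E
python3 -c "
from edge import *
edges('pics/s22f.png',range(237,249),(300,340))
edges('pics/s23f.png',range(189,200),(365,405))
s,R=cur();T=s['tcp_pos']
for d in(-5,0,5,10):
    t=np.radians(d);a=np.sin(t)*YX+np.array([0,0,np.cos(t)])
    p=proj('scene',[T+a*(h-.099) for h in(.025,.055)]);print(d,(p[1]-p[0])[0]/(p[1]-p[0])[1])
T=np.array([.552,-.0046,.2090])
for d in(18,23,28,33):
    t=np.radians(d);a=-np.sin(t)*YX+np.array([0,0,np.cos(t)])
    p=proj('scene',[T+a*(h-.099) for h in(.025,.055)]);print(d,(p[1]-p[0])[0]/(p[1]-p[0])[1])
"
```

```text
[[237.   308.48 329.23 318.85]
 [238.   308.68 329.26 318.97]
 [239.   308.85 329.44 319.14]
 [240.   309.03 329.62 319.33]
 [241.   309.22 329.76 319.49]
 [242.   309.41 329.94 319.67]
 [243.   309.6  330.21 319.91]
 [244.   309.81 330.6  320.2 ]
 [245.   310.02 331.18 320.6 ]
 [246.   310.22 331.78 321.  ]
 [247.   310.4  331.68 321.04]
 [248.   310.55 339.59 325.07]]
slopes L,R,mid [np.float64(0.192), np.float64(0.569), np.float64(0.38)]
[[189.   375.32 386.67 381.  ]
 [190.   375.29 393.56 384.42]
 [191.   375.15 397.65 386.4 ]
 [192.   374.8  372.91 373.86]
 [193.   374.12 408.63 391.37]
 [194.   373.11 409.2  391.16]
 [195.   372.74 408.12 390.43]
 [196.   372.91 406.73 389.82]
 [197.   373.07 407.49 390.28]
 [198.   373.42 457.64 415.53]
 [199.   374.   402.57 388.28]]
slopes L,R,mid [np.float64(-0.231), np.float64(3.931), np.float64(1.85)]
-5 -0.07821632971476634
0 -0.13631333509465
5 -0.20090719059149506
10 -0.27433379785056705
18 0.11862503572399227
23 0.1532270122314745
28 0.1864698410487936
33 0.21891535008394597
```

Run:
```python
from h import *
crop('pics/top0.png','pics/t26.png',185,258,227,297,18)
im=cv2.imread('pics/t26.png');im=cv2.convertScaleAbs(im,alpha=1.8,beta=-110);cv2.imwrite('pics/t26.png',im)
crop('pics/scene0.png','pics/s26.png',365,205,400,242,18)
im=cv2.imread('pics/s26.png');im=cv2.convertScaleAbs(im,alpha=1.8,beta=-140);cv2.imwrite('pics/s26.png',im)
```

```text
(no output)
```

View pics/t26.png

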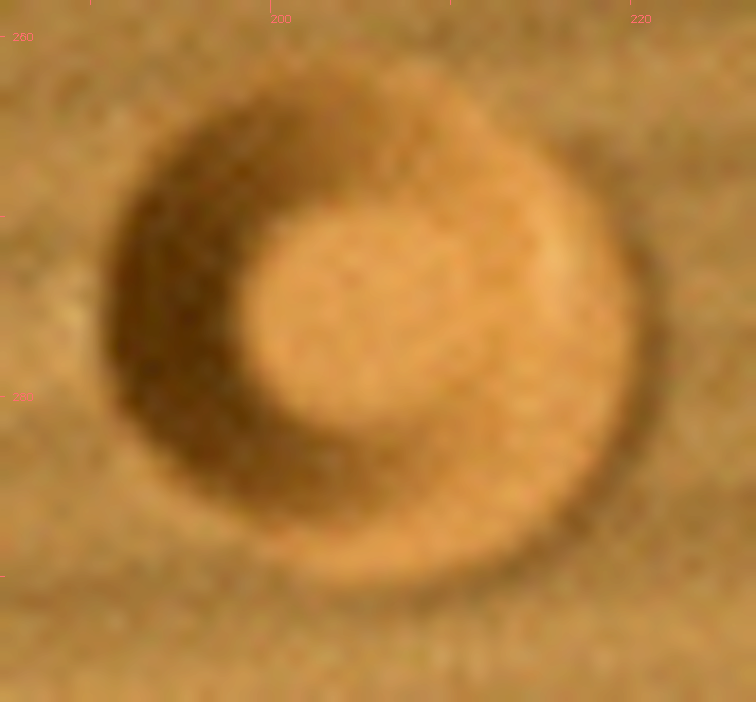

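View pics/s26.png

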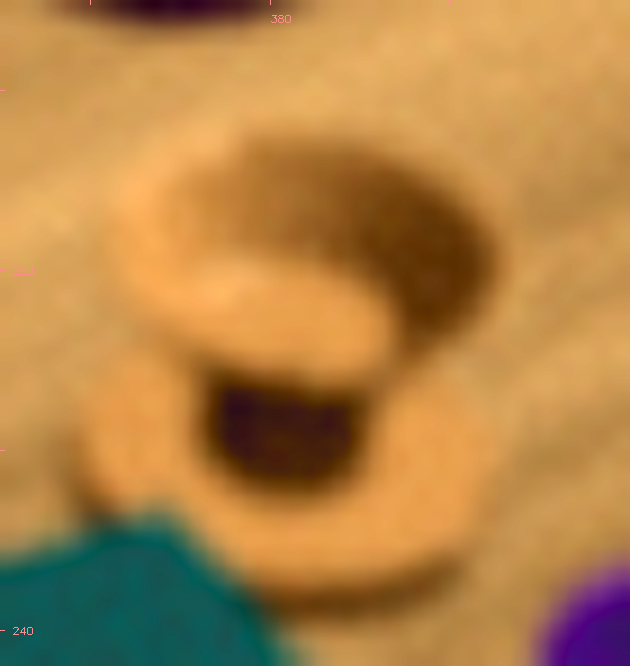

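Run:
```python
from vase import *
print(onz('top',[[204.36,275.03]],.035),onz('top',[[203.4,274.7]],.05),onz('scene',[[381.7,218.75]],.05))
for p in([.507,.2685],[.508,.270]):
    t=np.linspace(0,2*np.pi,200)
    for r,z in((.033,.05),(.028,.05),(.015,.035),(.035,0)):
        C=np.c_[p[0]+r*np.cos(t),p[1]+r*np.sin(t),0*t+z]
        q=(proj('scene',C)+.5-[365,205])*18;w=(proj('top',C)+.5-[185,258])*18
        print(p,r,z,'scene x',q[:,0].min().round(),q[:,0].max().round(),'y',q[:,1].min().round(),q[:,1].max().round(),'top x',w[:,0].min().round(),w[:,0].max().round(),'y',w[:,1].min().round(),w[:,1].max().round())
```

```text
[[0.50804845 0.27061806 0.035     ]] [[0.50659056 0.26930389 0.05      ]] [[0.50830757 0.27000711 0.05      ]]
[0.507, 0.2685] 0.033 0.05 scene x 88.0 507.0 y 128.0 388.0 top x 95.0 598.0 y 55.0 559.0
[0.507, 0.2685] 0.028 0.05 scene x 120.0 475.0 y 147.0 367.0 top x 133.0 560.0 y 93.0 521.0
[0.507, 0.2685] 0.015 0.035 scene x 192.0 382.0 y 271.0 389.0 top x 261.0 487.0 y 209.0 435.0
[0.507, 0.2685] 0.035 0 scene x 47.0 482.0 y 361.0 639.0 top x 180.0 692.0 y 103.0 615.0
[0.508, 0.27] 0.033 0.05 scene x 99.0 518.0 y 128.0 387.0 top x 83.0 586.0 y 49.0 553.0
[0.508, 0.27] 0.028 0.05 scene x 131.0 486.0 y 147.0 367.0 top x 121.0 548.0 y 87.0 514.0
[0.508, 0.27] 0.015 0.035 scene x 204.0 393.0 y 271.0 389.0 top x 249.0 475.0 y 203.0 429.0
[0.508, 0.27] 0.035 0 scene x 58.0 493.0 y 361.0 639.0 top x 169.0 681.0 y 97.0 608.0
```

```bash
python3 -c "
from vase import *
plan([.5085,.2715,.035+.102+.018],Rt(-7))"
```

```text
t 13.25 tcp [0.5072 0.2683 0.2041] F [-0.  -0.1 -0.7] w 0.0241 q [-0.69  0.43  0.25  1.73 -0.21  1.11  1.  ]
offset [0.0972, -0.0136, 0.0067] rot [-0.0011, 0.0007, -0.0019] rows 0.9841854739393918
```

Request:
send_rows:
  rows:
    - {"offset": [0.03,-0.004,0.0067],"rot": [-0.001,0,-0.0019],"fingers": -1}
    - {"offset": [0.06,-0.008,0.0067],"rot": [-0.001,0,-0.0019],"fingers": -1}
    - {"offset": [0.0972,-0.0136,0.0067],"rot": [-0.001,0,-0.0019],"fingers": -1}
    - {"offset": [0.0972,-0.0136,0.0067],"rot": [-0.001,0,-0.0019],"fingers": -1}

```text
time: 13.65
tcp_pos: [0.5078, 0.2709, 0.1534]
orientation: [0.521, -0.41, 0.576, 0.478]
wrist_force: [-0.2, -0.2, -0.9]
width: 0.0241
```

```bash
python3 -c "
from vase import *
cv2.imwrite('pics/s27f.png',snapshot('scene'));crop('pics/s27f.png','pics/s27.png',360,170,405,245,11)
cv2.imwrite('pics/t27f.png',snapshot('top'));crop('pics/t27f.png','pics/t27.png',170,240,240,310,9)
plan([.5085,.2715,.035+.102],Rt(-7))"
```

```text
t 13.75 tcp [0.5087 0.2714 0.1555] F [-0.1 -0.3 -1.8] w 0.0243 q [-0.68  0.49  0.24  1.76 -0.22  1.01  1.02]
offset [0.0368, -0.004, 0.0001] rot [-0.0002, 0.0007, 0.0] rows 0.37063148509842425
```

View pics/s27.png

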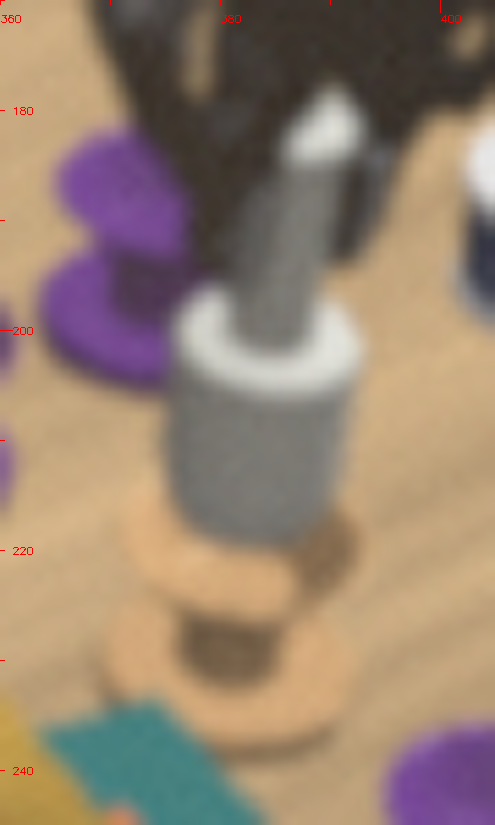

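View pics/t27.png

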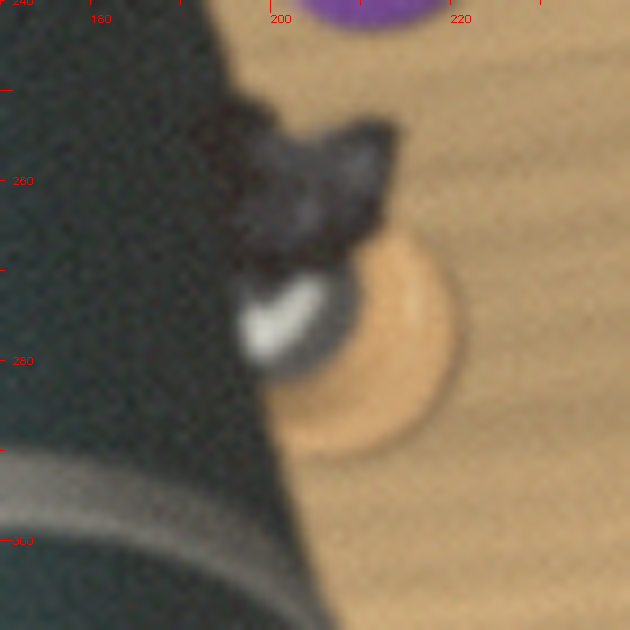

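Run:
```python
from vase import *
t=np.linspace(0,2*np.pi,400)
def ext(p,r,z):
    C=np.c_[p[0]+r*np.cos(t),p[1]+r*np.sin(t),0*t+z]
    q=(proj('scene',C)+.5-[360,170])*11;w=(proj('top',C)+.5-[170,240])*9
    f=lambda a:[a[:,0].min().round(),a[:,0].max().round(),a[:,1].min().round(),a[:,1].max().round()]
    return 'scene',f(q),'top',f(w)
for f in(.0535,.0565):
  for p in([.5087,.2714],[.5083,.2703]):
    print(f,p,'low',ext(p,.024,f+.022),'shoulder',ext(p,.024,f+.060))
```

```text
0.0535 [0.5087, 0.2714] low ('scene', [np.float64(166.0), np.float64(354.0), np.float64(406.0), np.float64(521.0)], 'top', [np.float64(178.0), np.float64(366.0), np.float64(202.0), np.float64(390.0)]) shoulder ('scene', [np.float64(181.0), np.float64(372.0), np.float64(287.0), np.float64(400.0)], 'top', [np.float64(136.0), np.float64(330.0), np.float64(177.0), np.float64(371.0)])
0.0535 [0.5083, 0.2703] low ('scene', [np.float64(162.0), np.float64(350.0), np.float64(407.0), np.float64(521.0)], 'top', [np.float64(183.0), np.float64(370.0), np.float64(203.0), np.float64(391.0)]) shoulder ('scene', [np.float64(176.0), np.float64(368.0), np.float64(288.0), np.float64(401.0)], 'top', [np.float64(141.0), np.float64(335.0), np.float64(178.0), np.float64(372.0)])
0.0565 [0.5087, 0.2714] low ('scene', [np.float64(167.0), np.float64(356.0), np.float64(397.0), np.float64(511.0)], 'top', [np.float64(175.0), np.float64(363.0), np.float64(200.0), np.float64(388.0)]) shoulder ('scene', [np.float64(182.0), np.float64(374.0), np.float64(277.0), np.float64(391.0)], 'top', [np.float64(133.0), np.float64(327.0), np.float64(175.0), np.float64(369.0)])
0.0565 [0.5083, 0.2703] low ('scene', [np.float64(163.0), np.float64(351.0), np.float64(397.0), np.float64(512.0)], 'top', [np.float64(180.0), np.float64(367.0), np.float64(202.0), np.float64(389.0)]) shoulder ('scene', [np.float64(178.0), np.float64(370.0), np.float64(278.0), np.float64(392.0)], 'top', [np.float64(137.0), np.float64(332.0), np.float64(176.0), np.float64(370.0)])
```

Request:
send_rows:
  rows:
    - {"offset": [0.01,-0.0011,0],"rot": [0,0,0],"fingers": -1}
    - {"offset": [0.02,-0.0022,0],"rot": [0,0,0],"fingers": -1}
    - {"offset": [0.028,-0.003,0],"rot": [0,0,0],"fingers": -1}
    - {"offset": [0.028,-0.003,0],"rot": [0,0,0],"fingers": -1}

```text
time: 14.15
tcp_pos: [0.5083, 0.2713, 0.141]
orientation: [0.522, -0.41, 0.576, 0.478]
wrist_force: [-0.7, 0.0, -1.0]
width: 0.0242
```

Request:
send_rows:
  rows:
    - {"offset": [0.002,-0.0002,0],"rot": [0,0,0],"fingers": -1}
    - {"offset": [0.004,-0.0004,0],"rot": [0,0,0],"fingers": -1}
    - {"offset": [0.004,-0.0004,0],"rot": [0,0,0],"fingers": -1}

```text
time: 14.45
tcp_pos: [0.5082, 0.2714, 0.1389]
orientation: [0.522, -0.41, 0.576, 0.478]
wrist_force: [-1.1, -0.8, -1.2]
width: 0.0244
```

Request:
send_rows:
  rows:
    - {"offset": [0.002,-0.0002,0],"rot": [0,0,0],"fingers": -1}
    - {"offset": [0.003,-0.0003,0],"rot": [0,0,0],"fingers": -1}
    - {"offset": [0.003,-0.0003,0],"rot": [0,0,0],"fingers": -1}

```text
time: 14.75
tcp_pos: [0.5081, 0.2713, 0.1373]
orientation: [0.522, -0.41, 0.576, 0.478]
wrist_force: [-0.5, 0.1, -0.9]
width: 0.0241
```

```bash
python3 -c "
from vase import *
cv2.imwrite('pics/s28f.png',snapshot('scene'));crop('pics/s28f.png','pics/s28.png',360,170,405,245,11)
s=state();print(s['tcp_pos'],s['wrist_force'],s['ft_torque'])"
```

```text
[0.50816156 0.27133125 0.13741259] [-0.14004995 -0.15786376 -1.7788171 ] [-0.02135586 -0.20056941 -0.04546475]
```

View pics/s28.png

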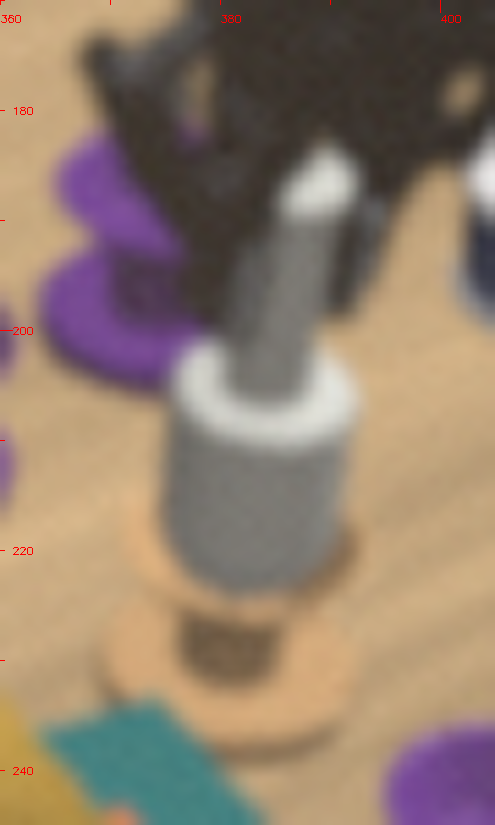

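Request:
send_rows:
  rows:
    - {"offset": [0.002,-0.0002,0],"rot": [0,0,0],"fingers": -1}
    - {"offset": [0.002,-0.0002,0],"rot": [0,0,0],"fingers": -1}

```text
time: 15.0
tcp_pos: [0.5081, 0.2714, 0.1363]
orientation: [0.522, -0.41, 0.576, 0.478]
wrist_force: [-0.6, 0.6, -1.4]
width: 0.0243
```

Request:
send_rows:
  rows:
    - {"offset": [0.002,-0.0002,0],"rot": [0,0,0],"fingers": -1}
    - {"offset": [0.002,-0.0002,0],"rot": [0,0,0],"fingers": -1}

```text
time: 15.2
tcp_pos: [0.508, 0.2713, 0.1351]
orientation: [0.522, -0.41, 0.576, 0.478]
wrist_force: [0.3, 0.1, -1.2]
width: 0.0245
```

Request:
send_rows:
  rows:
    - {"offset": [0.002,-0.0002,0],"rot": [0,0,0],"fingers": -1}
    - {"offset": [0.002,-0.0002,0],"rot": [0,0,0],"fingers": -1}

```text
time: 15.4
tcp_pos: [0.5079, 0.2713, 0.134]
orientation: [0.522, -0.41, 0.576, 0.478]
wrist_force: [0.1, -1.0, -1.3]
width: 0.0241
```

Request:
send_rows:
  rows:
    - {"offset": [0.0015,-0.0002,0],"rot": [0,0,0],"fingers": -1}
    - {"offset": [0.0015,-0.0002,0],"rot": [0,0,0],"fingers": -1}

```text
time: 15.6
tcp_pos: [0.5082, 0.2714, 0.1335]
orientation: [0.522, -0.41, 0.575, 0.478]
wrist_force: [-0.5, -0.2, 4.1]
width: 0.0242
```

```bash
python3 -c "
from vase import *
cv2.imwrite('pics/s29f.png',snapshot('scene'));crop('pics/s29f.png','pics/s29.png',360,170,405,245,11)
s=state();print(s['tcp_pos'],s['wrist_force'],s['ft_torque'])"
```

```text
[0.50813136 0.27141896 0.13349198] [-0.80377346  0.19374732  3.37947129] [-0.01811062  0.09452958  0.04706082]
```

View pics/s29.png

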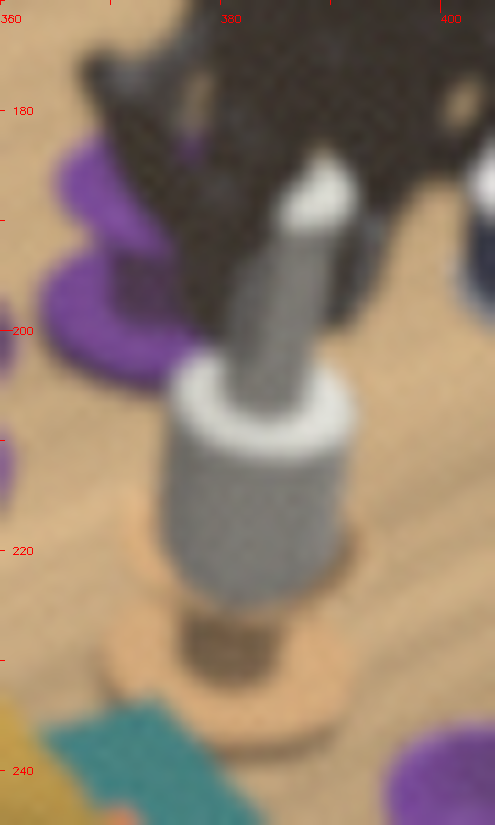

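Request:
send_rows:
  rows:
    - {"offset": [0,0,0],"rot": [0,0,0],"fingers": -0.4}
    - {"offset": [0,0,0],"rot": [0,0,0],"fingers": -0.35}
    - {"offset": [0,0,0],"rot": [0,0,0],"fingers": -0.3}
    - {"offset": [0,0,0],"rot": [0,0,0],"fingers": -0.2}
    - {"offset": [0,0,0],"rot": [0,0,0],"fingers": -0.1}
  force: 20

```text
time: 16.15
tcp_pos: [0.5081, 0.2714, 0.1335]
orientation: [0.522, -0.41, 0.576, 0.478]
wrist_force: [-0.7, 0.3, 0.2]
width: 0.0388
```

Request:
send_rows:
  rows:
    - {"offset": [0,0,0],"rot": [0,0,0],"fingers": 0}
    - {"offset": [0,0,0],"rot": [0,0,0],"fingers": 0.1}
    - {"offset": [0,0,0],"rot": [0,0,0],"fingers": 0.15}

```text
time: 16.45
tcp_pos: [0.5081, 0.2714, 0.1335]
orientation: [0.522, -0.41, 0.576, 0.478]
wrist_force: [-0.0, -0.3, 0.7]
width: 0.049
```

```bash
python3 -c "
from vase import *
cv2.imwrite('pics/s30f.png',snapshot('scene'));crop('pics/s30f.png','pics/s30.png',360,170,405,245,11)
s=state();print(s['time'],s['width'],s['tcp_pos'],s['wrist_force'],s['ft_torque'])"
```

```text
16.5 0.04894338516444428 [0.50809122 0.27140991 0.13347704] [-0.01571278 -0.25235115  0.10998107] [ 0.01242728 -0.17531902 -0.0330706 ]
```

View pics/s30.png

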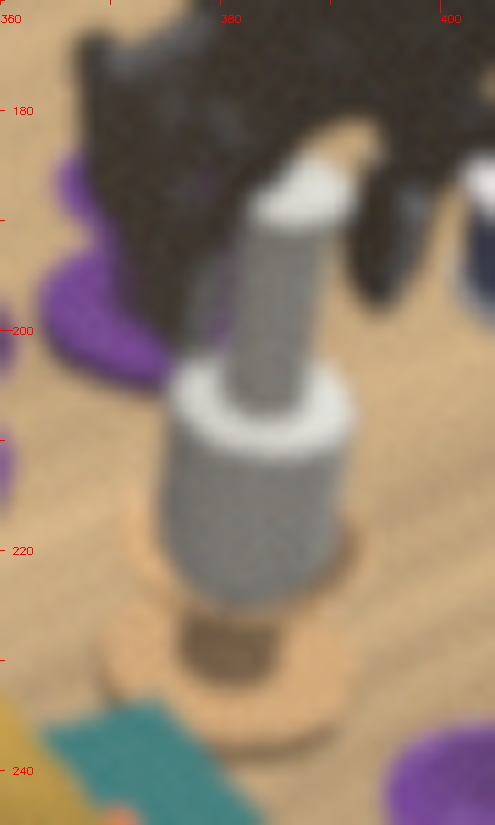

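Request:
send_rows:
  rows:
    - {"offset": [-0.03,0.0035,0],"rot": [0,0,0],"fingers": 0.15}
    - {"offset": [-0.08,0.009,0],"rot": [0,0,0],"fingers": 0.15}
    - {"offset": [-0.16,0.018,0],"rot": [0,0,0],"fingers": 0.15}
    - {"offset": [-0.24,0.027,0],"rot": [0,0,0],"fingers": 0.15}
    - {"offset": [-0.3,0.033,0],"rot": [0,0,0],"fingers": 0.15}

```text
time: 17.0
tcp_pos: [0.5103, 0.2707, 0.2882]
orientation: [0.523, -0.41, 0.575, 0.478]
wrist_force: [-0.8, 0.1, 0.5]
width: 0.0491
```

```bash
python3 -c "
from vase import *
plan([.35,.42,.29],Rt(-7))"
```

```text
t 17.0 tcp [0.5103 0.2707 0.2882] F [-0.8  0.1  0.5] w 0.0491 q [-0.71  0.35  0.27  1.63 -0.18  1.26  0.97]
offset [0.0425, 0.3735, 0.225] rot [-0.0002, 0.0011, 0.0005] rows 4.381151199978121
```

Move aside so the top camera sees everything.

Request:
send_rows:
  rows:
    - {"offset": [0.0,0.09,0.055],"rot": [0,0,0],"fingers": 0.15}
    - {"offset": [0.01,0.18,0.11],"rot": [0,0,0],"fingers": 0.15}
    - {"offset": [0.03,0.27,0.165],"rot": [0,0,0],"fingers": 0.15}
    - {"offset": [0.0425,0.3735,0.225],"rot": [0,0,0],"fingers": 0.15}
    - {"offset": [0.0425,0.3735,0.225],"rot": [0,0,0],"fingers": 0.15}

```text
time: 17.5
tcp_pos: [0.3459, 0.423, 0.2912]
orientation: [0.522, -0.411, 0.573, 0.48]
wrist_force: [1.4, -0.2, 0.7]
width: 0.0488
```

```bash
python3 -c "
from vase import *
cv2.imwrite('pics/s31f.png',snapshot('scene'));crop('pics/s31f.png','pics/s31.png',310,160,430,290,6)
cv2.imwrite('pics/t31f.png',snapshot('top'));crop('pics/t31f.png','pics/t31.png',160,160,350,300,4)
s=state();print(s['time'],s['tcp_pos'])"
```

```text
17.6 [0.34721901 0.42217101 0.2911448 ]
```

View pics/s31.png

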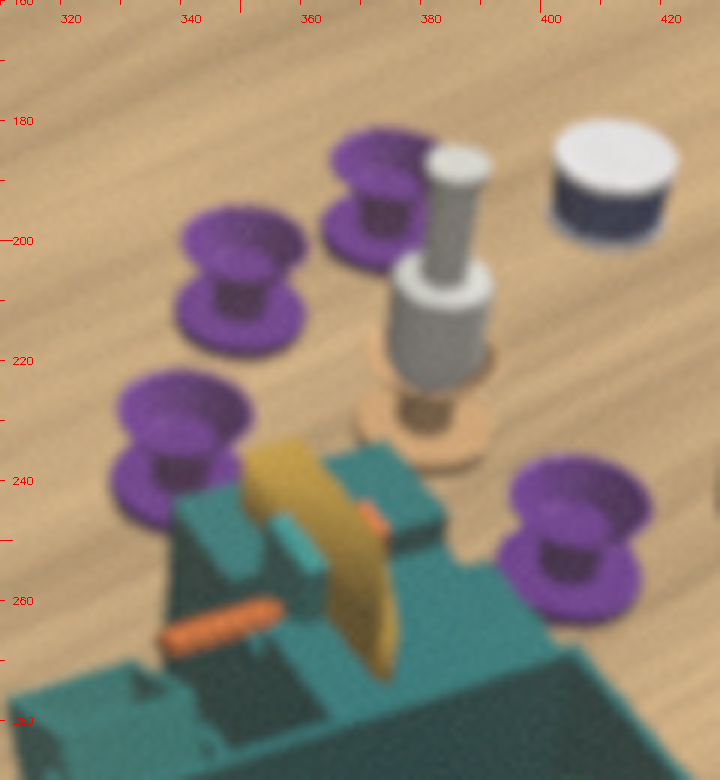

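View pics/t31f.png

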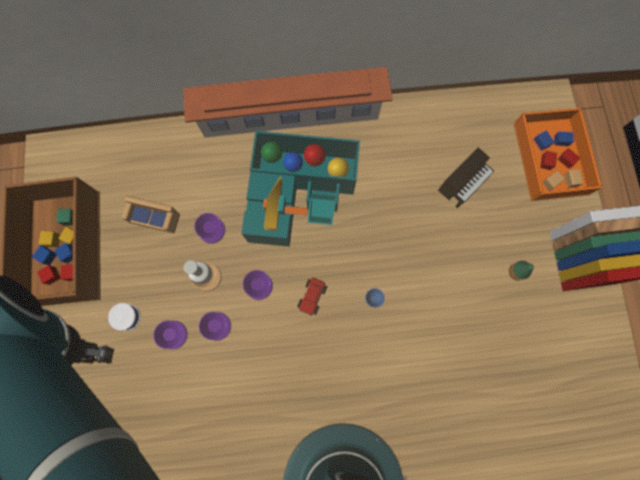

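View pics/s31f.png

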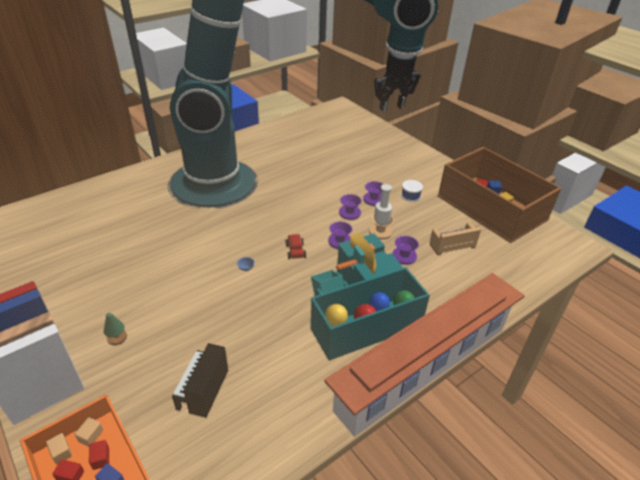

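Run:
```python
from h import *
crop('pics/t31f.png','pics/t32.png',175,250,225,300,12)
crop('pics/t31f.png','pics/t33.png',250,165,320,250,9)
```

```text
(no output)
```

View pics/t32.png

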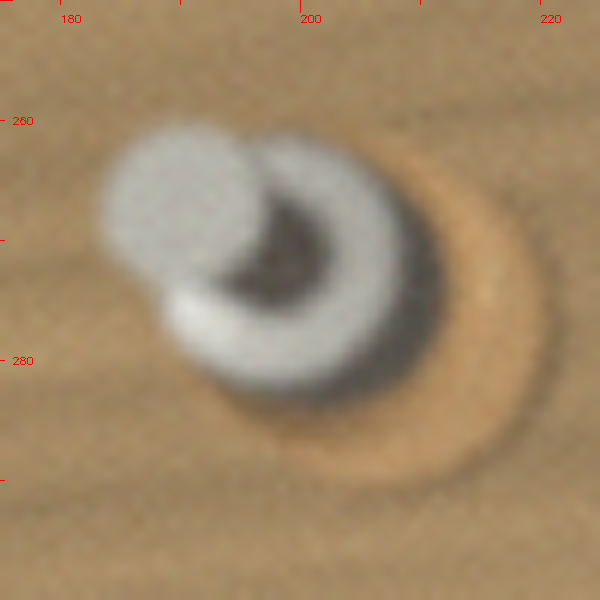

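View pics/t33.png

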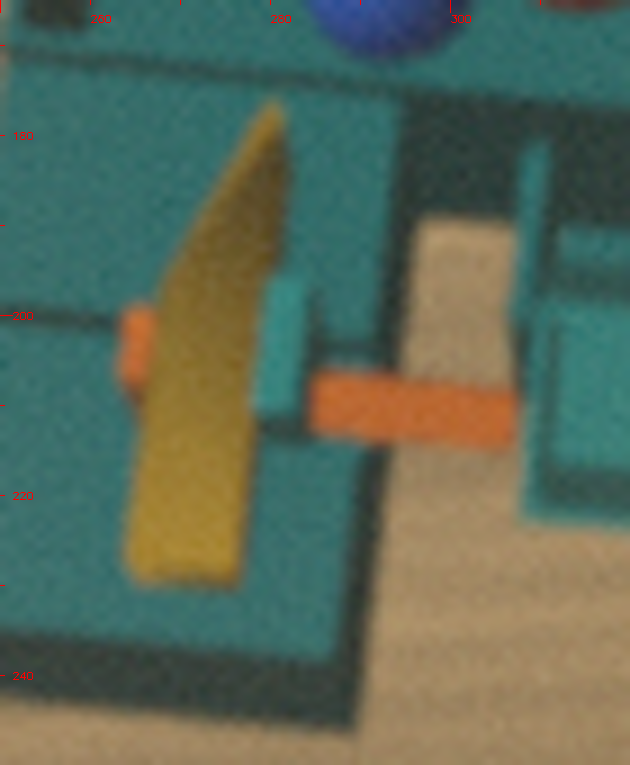

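Run:
```python
from binfit import *
p,e=tri(src([183,203],175,250,12),src([459,164],310,160,6));print('lip',p,e)
print('shoulder top',onz('top',[src([278,265],175,250,12)],.035+.06), 'scene',onz('scene',[src([442,277],310,160,6)],.097))
a=cv2.imread('pics/t0.png') if 0 else cv2.imread('pics/top0.png');b=cv2.imread('pics/t31f.png')
d=cv2.GaussianBlur(cv2.absdiff(a,b),(5,5),0).max(2)>35
k,l,s,c=cv2.connectedComponentsWithStats(d.astype(np.uint8));print([(x[:5].tolist()) for x in s[1:] if x[4]>15])
```

```text
lip [0.50857113 0.27053802 0.1601693 ] 0.0011176381117986509
shoulder top [[0.50745226 0.27106898 0.095     ]] scene [[0.50857086 0.26878044 0.097     ]]
[[262, 176, 20, 55, 611], [307, 201, 24, 24, 428], [431, 238, 18, 47, 470], [183, 260, 30, 23, 474], [0, 275, 5, 19, 81], [0, 294, 160, 186, 18237], [378, 472, 5, 8, 23]]
```

```bash
python3 -c "
from bench import *
print(job_done(), state()['time'])"
```

```text
the job is handed in; nothing more can be done
the job is handed in; nothing more can be done
```

The job is done and handed in at about 17.6 s of the 64 s allowed. The wedge holds the catch open and the vase stands upright in the beech stand.

**What I did:**
- I pushed the wedge in nose first, flat side along the post, until its centre was about 21 mm past the gap's front end. I let go of it there.
- I gripped the vase by the neck and drew it about 104 mm along the slope.
- I turned it upright and lowered it until it touched at about 5 N. I then released it and moved the arm aside.

**Last checks:**
- **Vase:** the mouth measured at (0.509, 0.271, 0.160) m, against a stand centre of about (0.508, 0.270). Its height is what a seated vase should give (35 + 125 mm), so it is upright and on the dish floor.
- **Wedge:** the picture shows its full width between the post and the tab, with the catch's tongue clear of the drawer.
- **Other toys:** comparing the before and after top views, only the wedge, the catch, the vase and the arm had changed.

**What disagreed:**
- The camera readings sat about 1 to 2 mm off the arm's own position along the bin's front. I allowed for this at the gap and at the stand.
- The fingertips pressed the table with about 18 N while closing on the wedge, because they reach further forward than I assumed.
- I gripped the vase with the tool at 21° rather than along its 28° axis, to keep one wrist joint away from its limit.

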